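# Charge the melting unit with casting alloy

## Robot

A 6-joint arm with a two-finger parallel gripper is mounted at the origin on a cart in front of the work surface, level with it; the furniture and walls round the work are solid. World frame = base frame: x ahead of the robot, y to its left, z up, the work surface at z = 0. Lengths are in m, angles in rad, forces in N, time in s.
With the tool pointing down it reaches from about 0.375 to 0.925 m from the base axis. Payload 5.7 kg.
Tool frame: the origin (TCP) lies at the very end of the fingers, on their centre line; the grasp point (between the pads) lies 19 mm behind it; z points along the fingers, y is the line along which they close (so a half turn about z gives the same grasp; the last joint's range is limited). The gripper opens to 88 mm and grips with 3 to 60 N. Pads are 20 mm wide; open, the fingers measure 115 mm over their backs; the gripper's body (75 mm by 178 mm) begins 61 mm behind the grasp point.
Start: joints at [-1.3, 0.359, 1.51, -0, 1.272, -0.115], TCP at [0.226, -0.556, 0.223] pointing down, gripper open.
Joint ranges: [-2.97, 2.97], [-1.01, 2.36], [0.21, 2.38], [-0.96, 4.11], [0.2, 2.71], [-2.98, 2.98]. Speed limits (rad/s): [2.39, 2.39, 3.14, 3.14, 3.14, 3.14].

## Interface

Orientations are given as [roll, pitch, yaw] about the fixed x, y, z axes, in that order (R = Rz(yaw) Ry(pitch) Rx(roll)).
In Python, from bench import * gives the robot as it stands.
- The arm moves only by the tool drive_tool, never from a script. Its argument "motion" is a list of rows, each an object of numbers: "wx", "wy", "wz": the turn, a rotation vector about the tool's x, y, z in degrees; "dx", "dy", "dz": the shift along the tool's x, y, z in m; "jaw": the opening, from 0 (shut) to 1 (fully open). A call has 1 to 5 rows; each row shifts and turns the commanded pose from where the row before left it, along the tool's axes as they then stand; what a row does not reach is not made up. A row lasts 1/10 s, in which the tool goes at most 50 mm and 8.59 degrees, less where a joint would pass 70% of its speed; a pose out of reach is approached as far as the arm can. A call is refused whole if a number of a shift passes 0.05 or a number of a turn 8.59, either way. A call with a gripper value outside its range is refused whole. The fingers move at their own pace and stop on an object; "force" is the grip in N (left out, the last holds). Time passes only in rows, so rows that do not move let the fingers close. It gives the time, the measured TCP pose, the force, the opening and the grip force at its end, in the units of the state.
- get_state(): the state, without advancing time (a new reading comes with each control period).
- read_camera(name): name is "scene" or "top" or "wrist"; returns (picture, depth): 384x512x3 uint8, blue, green, red; 384x512 float32, m along the optical axis (not along the pixel's ray), 0 where there is no reading.
- calibration(name): a dict with "intrinsics" (3x3 intrinsics, pixels), "pose" (4x4, takes a point from camera to world coordinates); the wrist camera has in their place "tool_from_camera" (4x4, takes a point from camera to tool coordinates, whose origin is the TCP and whose axes are the flange's). Camera axes: x right, y up, looking along -z (the intrinsics and any distortion apply to the point x, -y, -z); pixel columns grow to the right and rows downward; lengths in m; the calibration is good to about 2 mm. A picture is of the moment at which its call begins: read the wrist's pose just before it. calibration takes no time and is no camera call.
- close_job(): hands the job in; it is judged then, once.
Trained networks look in the newest picture that a camera, given by its name, has taken for a name from the list of things; names that differ only in an ending like _2 or _b are one class to them, and where a whole thing is asked for, a point or a joint stands for the part that bears it (a point fixed in the world has none). Each returns a list of dicts, best first, with "conf" (0 to 1); they miss things now and then, are a little off and sometimes report something else, mostly with a low value. They report only what shows in the picture. A call takes as long as a camera call. They do not tell look-alikes from the thing itself.
- outline_of(camera, thing): "pixels" (384x512 bool, what is visible of it) and "extent" ([left, top, width, height] in pixels, round what is visible of it).
The state is a dict: "t": time; "joint_positions": joint angles; "dq": joint speeds; "joint_efforts": joint torques, N m; "eef_pos": TCP position; "tool_rot": TCP orientation; "force": force on the tool from outside, world axes, zero at the start; "ft_torque": the same for the moment, N m; "opening": finger opening in m; "grasp_force": force on a finger pad.
Only numpy, scipy, OpenCV 4.12 (cv2) and the standard library are available. Lean on these libraries where they do the work, as an engineer would, in place of code of your own. Each camera call takes 0.05 s, during which the arm holds its last target. There are 200 camera calls.

## Task

The six alloy ingots for the next casting have been weighed out in the steel cup on the balance. Tip them all out of the cup into the crucible of the melting unit, then swing the cover shut and press its handle rod down past the sprung jaw until it snaps home in the fork clip. Leave the empty cup standing upright on the balance pan and the other things on the bench where they are.

Things in the scene. Friction and masses are not known exactly. Their poses are not given: they have to be found in the camera images.
- cup: Open steel cup standing on the balance pan, a straight beaker: outer diameter 55 mm at the foot and 57 mm at the rim (60 mm over its rolled lip), 76 mm high, wall 2.5 mm, floor 3 mm, no handle, 120 g. Origin: centre of its underside; z up along its axis.
- ingot_1: One of six grey metal ingots, an upright cylinder 14 mm in diameter and 16 mm long, 20 g, in the cup at the start (three standing on three). Origin: centre of one end face; z along its axis.
- ingot_2: One of six grey metal ingots, an upright cylinder 14 mm in diameter and 16 mm long, 20 g, in the cup at the start (three standing on three). Origin: centre of one end face; z along its axis.
- ingot_3: One of six grey metal ingots, an upright cylinder 14 mm in diameter and 16 mm long, 20 g, in the cup at the start (three standing on three). Origin: centre of one end face; z along its axis.
- ingot_4: One of six grey metal ingots, an upright cylinder 14 mm in diameter and 16 mm long, 20 g, in the cup at the start (three standing on three). Origin: centre of one end face; z along its axis.
- ingot_5: One of six grey metal ingots, an upright cylinder 14 mm in diameter and 16 mm long, 20 g, in the cup at the start (three standing on three). Origin: centre of one end face; z along its axis.
- ingot_6: One of six grey metal ingots, an upright cylinder 14 mm in diameter and 16 mm long, 20 g, in the cup at the start (three standing on three). Origin: centre of one end face; z along its axis.
- balance: Flat light-grey balance fixed on the bench, 170 mm deep (x) by 130 mm wide (y) and 26 mm high, with a display on the robot's side. Origin: under the housing, on the bench, 10 mm towards the robot from below the pan's centre; x points away from its display.
- pan (a point): Centre of the top of the balance's round steel pan (110 mm in diameter), 34 mm above the bench.
- melter: White melting unit fixed on the bench, 196 mm deep (x), 180 mm wide (y), 66 mm high; on it a round chamber with copper coil and aluminium flange (122 mm in diameter, top 118 mm above the bench). Display and dial on its front, which faces the robot. Origin: on the bench below the crucible's axis; x points from front to back, y to the left seen from the front.
- crucible_mouth (a point): Centre of the mouth of the cream ceramic crucible, 118 mm above the bench, level with the flange. The mouth is 87 mm wide inside and narrows to 60 mm at 20 mm down; below that a bowl 60 to 48 mm wide.
- crucible_floor (a point): Centre of the crucible's inner floor, 43 mm below its mouth, 75 mm above the bench.
- cover (a joint): Cover angle: 0 shut, 1.45 to 1.65 (about upright) at the start; hinge friction (0.16 N m) holds it anywhere. Steel disc 120 mm in diameter, 7 mm thick, centre 67 mm from the hinge; from its edge a 10 mm rod runs on, then a black grip (21 mm thick, 40 mm long) ending 192 mm from the hinge. Shut, it lies level over the crucible, grip to the unit's front.
- cover_hinge (a point): Middle of the cover's hinge axis, 67 mm behind the crucible's axis and 126.5 mm above the bench; the axis runs along the unit's y.
- cover_grip (a point): Middle of the black grip on the cover's rod, on the rod's axis, 172 mm from the hinge; moves with the cover. Closed, it stands 127.5 mm above the bench, over the unit's front edge.
- clip_seat (a point): Where the rod's axis lies when home in the fork clip: between the prongs of the steel fork on the front of the unit's top, 139 mm before the hinge, 127.5 mm above the bench. The clip is 18 mm long along the rod, its slot 12 mm wide; prongs end 142 mm, the jaw 156 mm above the bench.
- jaw (a joint): Angle of the clip's sprung jaw (dark steel with a red thumb tab): 0 when its nose stands over the slot, up to 0.5 when pushed aside to the unit's left. A spring returns it. The descending rod pushes the sloping nose aside (about 0.25 rad, about 8 N) and the jaw snaps back over the seated rod.
- white_model: White plaster jaw model, 75 x 67 x 32 mm, lying behind the work. Origin: centre of its underside.
- pink_bottle: Pink bottle with a ribbed cream cap, 52 mm in diameter, 122 mm high. Origin: centre of its underside.
- brown_jar: Brown jar with a cream cap, 58 mm in diameter, 82 mm high. Origin: centre of its underside.
There are look-alikes about, which are no part of the job. There is more than one size of the cup; the one meant has the size given above.

How it is judged:
On the way:
1. all six ingots lie in the crucible while the cover is still open (horizontal distance between each of ingot_1, ingot_2, ingot_3, ingot_4, ingot_5, ingot_6 and crucible_floor below 0.041 m and z of ingot_1 in the frame of crucible_floor between -0.01 and 0.042 m and z of ingot_2 in the frame of crucible_floor between -0.01 and 0.042 m and z of ingot_3 in the frame of crucible_floor between -0.01 and 0.042 m and z of ingot_4 in the frame of crucible_floor between -0.01 and 0.042 m and z of ingot_5 in the frame of crucible_floor between -0.01 and 0.042 m and z of ingot_6 in the frame of crucible_floor between -0.01 and 0.042 m and value of joint cover above 1 rad), for 0.2 s.
At the end, for the whole second after the job is handed in: All six ingots lie in the crucible (below its mouth: within 41 mm of its axis, under 42 mm above its floor); cover shut (below 0.03 rad), jaw sprung back over its rod (below 0.06 rad); cup upright (0.1 rad) and still on the balance pan, within 40 mm of its centre; bystanders moved under 30 mm (horizontal distance between each of ingot_1, ingot_2, ingot_3, ingot_4, ingot_5, ingot_6 and crucible_floor below 0.041 m and z of ingot_1 in the frame of crucible_floor between -0.01 and 0.042 m and z of ingot_2 in the frame of crucible_floor between -0.01 and 0.042 m and z of ingot_3 in the frame of crucible_floor between -0.01 and 0.042 m and z of ingot_4 in the frame of crucible_floor between -0.01 and 0.042 m and z of ingot_5 in the frame of crucible_floor between -0.01 and 0.042 m and z of ingot_6 in the frame of crucible_floor between -0.01 and 0.042 m and value of joint cover below 0.03 rad and value of joint jaw below 0.06 rad and horizontal distance between cup and pan below 0.04 m and z of cup in the frame of pan between -0.004 and 0.006 m and angle between cup's own z axis and vertical below 0.1 rad and linear speed of cup below 0.02 m/s); the robot touches nothing.
It fails at once if the white jaw model shoved or knocked over (moved more than 30 mm) (distance of white_model from where it was at the start of the episode above 0.03 m or angle between white_model's own z axis and vertical above 0.3 rad).
It fails at once if the pink bottle shoved or knocked over (moved more than 30 mm) (distance of pink_bottle from where it was at the start of the episode above 0.03 m or angle between pink_bottle's own z axis and vertical above 0.3 rad).
It fails at once if the brown jar shoved or knocked over (moved more than 30 mm) (distance of brown_jar from where it was at the start of the episode above 0.03 m or angle between brown_jar's own z axis and vertical above 0.3 rad).
It also fails if it takes over 72 s, if anything falls off the work surface, if the arm or the gripper's body presses on something with over 40 N, if the wrist force passes 120 N, or if a joint passes its speed limit or range.

## Working session

There is one attempt and no reset: what is moved stays moved. The work goes in short steps, Python scripts to look and compute and a tool call to move; the robot and the scene stay as the last step left them, time stands still between calls to the robot, and variables do not carry over. Pictures are saved under pics/ and viewed, at most 11 in all, crops included, and the job is handed in when it is done.

Besides the shell and the picture viewer there is one more tool, called after ">>>" by a JSON object that holds its "op" and its "data". drive_tool: Moves the arm, as the interface text tells. Its arguments: {"type":"object","properties":{"motion":{"type":"array","items":{"type":"object","properties":{"wx":{"type":"number"},"wy":{"type":"number"},"wz":{"type":"number"},"dx":{"type":"number"},"dy":{"type":"number"},"dz":{"type":"number"},"jaw":{"type":"number"}}}},"force":{"type":"number"}},"required":["motion"]}

```bash
mkdir -p pics
cat > h.py <<'E'
from bench import *
import numpy as np, cv2
from scipy.spatial.transform import Rotation as R
def pts(name,pic=None):
    s=get_state(); im,d=read_camera(name); c=calibration(name)
    if name=="wrist":
        T=np.eye(4);T[:3,:3]=R.from_euler('xyz',s["tool_rot"]).as_matrix();T[:3,3]=s["eef_pos"];T=T@c["tool_from_camera"]
        K=np.array(c.get("intrinsics"))
    else: T=np.array(c["pose"]);K=np.array(c["intrinsics"])
    v,u=np.mgrid[:d.shape[0],:d.shape[1]]
    P=np.stack([(u-K[0,2])/K[0,0]*d,-(v-K[1,2])/K[1,1]*d,-d],-1)@T[:3,:3].T+T[:3,3]
    P[d==0]=np.nan
    return im,P
E
python3 - <<'E'
from h import *
print(get_state()); print(calibration("scene").keys(),calibration("wrist"))
for n in ["scene","top"]:
    im,P=pts(n); cv2.imwrite(f"pics/{n}.png",im); np.save(f"{n}.npy",P)
    for t in ["cup","ingot_1","balance","melter","cover","jaw","cover_grip","white_model","pink_bottle","brown_jar"]:
        for o in outline_of(n,t)[:3]:
            m=o["pixels"]; q=P[m]; q=q[~np.isnan(q[:,0])]
            if len(q): print(n,t,round(o["conf"],2),o["extent"],np.percentile(q,[3,50,97],axis=0).round(3).tolist())
E
```

```text
{'t': 0.0, 'joint_positions': array([-1.30011273e+00,  3.59514155e-01,  1.51143886e+00,  1.93143168e-05,
        1.27251421e+00, -1.15127520e-01]), 'dq': array([ 0.00089844, -0.00075356, -0.00177638,  0.00060257, -0.00094305,
       -0.00032316]), 'joint_efforts': array([ 1.41439727e-03, -5.15371048e+01, -2.70726621e+01,  6.76883385e-02,
        3.53078486e-02, -1.28908350e-04]), 'eef_pos': array([ 0.22558121, -0.55521997,  0.22180172]), 'tool_rot': array([-3.13973261e+00, -2.33666944e-04,  3.85805202e-01]), 'force': array([ 0.86023911, -0.48387099, -0.55798263]), 'ft_torque': array([-0.03853934, -0.01675606,  0.03749184]), 'grasp_force': 0.0, 'opening': 0.08804891103672165}
dict_keys(['intrinsics', 'pose']) {'intrinsics': array([[325.80413117,   0.        , 260.07642893],
       [  0.        , 325.80413117, 189.50401067],
       [  0.        ,   0.        ,   1.        ]]), 'tool_from_camera': array([[ 1.03768658e-03,  9.62987719e-01,  2.69543272e-01,
         7.37943468e-02],
       [ 9.99999174e-01, -1.20353629e-03,  4.50038835e-04,
        -7.37775973e-04],
       [ 7.57786981e-0
[... 2678 characters left out ...]
227, 0.318]]
top cover 0.44 [128.1, 188.9, 26.9, 21.4] [[0.535, 0.342, -0.0], [0.558, 0.36, 0.061], [0.588, 0.388, 0.085]]
top jaw 0.42 [190.7, 230.5, 15.1, 5.7] [[0.457, 0.174, 0.141], [0.46, 0.18, 0.152], [0.463, 0.19, 0.156]]
top cover_grip 0.95 [175.1, 160.7, 45.3, 21.7] [[0.592, 0.128, 0.151], [0.595, 0.176, 0.224], [0.608, 0.227, 0.319]]
top white_model 0.9 [251.1, 158.9, 27.0, 24.3] [[0.625, -0.021, 0.007], [0.651, 0.009, 0.017], [0.685, 0.041, 0.031]]
top pink_bottle 0.69 [384.4, 178.9, 24.7, 21.6] [[0.572, -0.366, 0.015], [0.59, -0.341, 0.095], [0.613, -0.327, 0.125]]
top brown_jar 0.78 [129.5, 186.5, 25.8, 23.0] [[0.535, 0.343, -0.001], [0.557, 0.362, 0.061], [0.588, 0.396, 0.085]]
```

```bash
python3 -c "
import cv2,numpy as np
cv2.imwrite('pics/a.png',np.vstack([cv2.imread('pics/scene.png'),cv2.imread('pics/top.png')])[:, :][:768]) if 0 else cv2.imwrite('pics/a.png',cv2.resize(cv2.imread('pics/scene.png'),(800,600)))"
```

```text
(no output)
```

View pics/a.png

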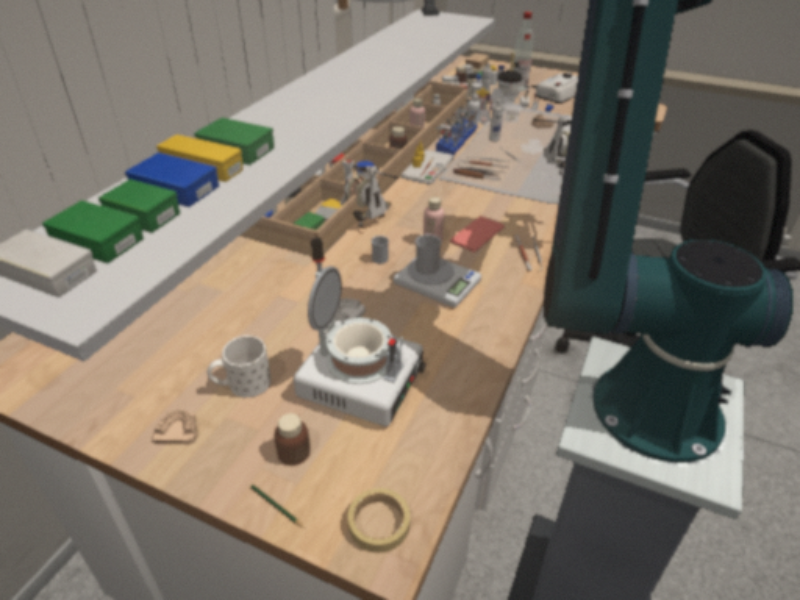

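View pics/top.png

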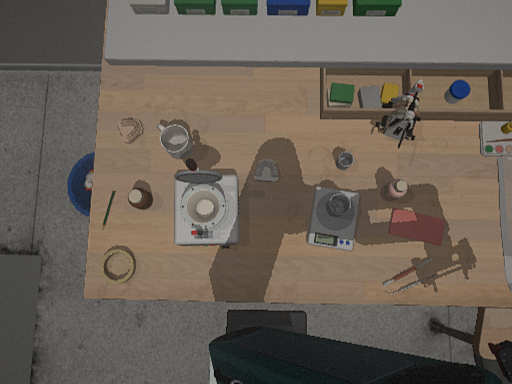

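The cup stands on the balance at top pixel (337,205). The small look-alike is at (345,160). The melter is at (207,207), its cover upright at the back and its clip at (203,232). Next I'll fit the geometry.

Run:
```python
import numpy as np
from scipy.optimize import least_squares
def circ(q,r):
    f=least_squares(lambda p:np.hypot(q[:,0]-p[0],q[:,1]-p[1])-(r if r else p[2]),[*q.mean(0)[:2],0.03],loss='soft_l1',f_scale=.002)
    return f.x.round(4),len(q)
for n in ["scene","top"]:
    P=np.load(n+".npy").reshape(-1,3);P=P[~np.isnan(P[:,0])]
    s=lambda a,b,c,d,e,f:P[(P[:,0]>a)&(P[:,0]<b)&(P[:,1]>c)&(P[:,1]<d)&(P[:,2]>e)&(P[:,2]<f)]
    q=s(.48,.62,-.25,-.13,.095,.13); print(n,"cup",circ(q[q[:,2]>.103],None),q[:,2].max())
    q=s(.45,.65,-.27,-.1,.031,.04); print("pan",q.mean(0),circ(q,None),np.percentile(q,[1,99],axis=0).round(3))
    q=s(.43,.63,.08,.28,.113,.123); print("flange",len(q),np.percentile(q,[1,99],axis=0).round(3),np.median(q,axis=0))
    q=s(.4,.7,.05,.3,.062,.070); print("top",len(q),np.percentile(q,[1,99],axis=0).round(3))
    import cv2; print(cv2.minAreaRect(q[:,:2].astype(np.float32)))
    q=s(.43,.49,.14,.24,.1,.17);print("clip",len(q),np.percentile(q,[1,50,99],axis=0).round(3))
    q=s(.56,.7,.05,.3,.14,.24); c=q.mean(0);_,_,V=np.linalg.svd(q-c);print("cover",c,V[2],circ(q[:,1:],None))
    q=s(.56,.7,.05,.3,.262,.4);print("grip",len(q),np.percentile(q,[1,50,99],axis=0).round(3) if len(q) else 0)
    q=s(.49,.58,.12,.24,.07,.1);print("cruc",len(q),q.mean(0) if len(q) else 0)
    q=s(.63,.75,.12,.3,.03,.15);print("mug",len(q),np.percentile(q,[1,99],axis=0).round(3))
```

```text
scene cup (array([ 0.5441, -0.188 ,  0.0274]), 74) 0.11315273288180205
pan [ 0.52519379 -0.17734577  0.03380117] (array([ 0.5389, -0.1905,  0.0436]), 263) [[ 0.482 -0.236  0.031]
 [ 0.586 -0.135  0.039]]
flange 600 [[0.451 0.12  0.113]
 [0.598 0.237 0.122]] [0.52989078 0.1854485  0.11708315]
top 1228 [[0.436 0.094 0.062]
 [0.691 0.285 0.07 ]]
((0.5687093734741211, 0.19244693219661713), (0.2734975814819336, 0.19629628956317902), 3.9823358058929443)
clip 253 [[0.45  0.145 0.101]
 [0.467 0.186 0.118]
 [0.49  0.218 0.156]]
cover [0.59353349 0.18636855 0.19415105] [-0.99895917 -0.02784285  0.03612976] (array([0.1855, 0.1932, 0.0418]), 588)
grip 137 [[0.593 0.173 0.263]
 [0.601 0.186 0.3  ]
 [0.613 0.191 0.319]]
cruc 445 [0.53313796 0.19280662 0.08389942]
mug 386 [[0.685 0.231 0.031]
 [0.749 0.299 0.091]]
top cup (array([ 0.5463, -0.1904,  0.0274]), 109) 0.11701509904584495
pan [ 0.52586047 -0.18565736  0.03463294] (array([ 0.5377, -0.1906,  0.0429]), 715) [[ 0.456 -0.243  0.031]
 [ 0.589 -0.137  0.039]]
flange 903 [[0.467 0.116 0.113]
 [0.591 0.233 0.122]] [0.53062837 0.17628736 0.11765758]
top 1878 [[0.437 0.088 0.062]
 [0.628 0.263 0.07 ]]
((0.5694990158081055, 0.18768540024757385), (0.2714192569255829, 0.1970885992050171), 4.164235591888428)
clip 236 [[0.451 0.142 0.107]
 [0.478 0.178 0.119]
 [0.489 0.212 0.157]]
cover [0.59461616 0.17629454 0.1965732 ] [-0.99799806 -0.04542245  0.04400772] (array([0.1766, 0.1939, 0.0423]), 394)
grip 114 [[0.594 0.168 0.279]
 [0.602 0.176 0.314]
 [0.615 0.187 0.321]]
cruc 425 [0.53353488 0.17594474 0.07985262]
mug 249 [[0.631 0.129 0.03 ]
 [0.75  0.3   0.094]]
```

>>> {"op": "drive_tool", "data": {"motion": [{"dx": 0.04, "dy": -0.025, "wz": -6}, {"dx": 0.04, "dy": -0.025, "wz": -6}, {"dx": 0.04, "dy": -0.025, "wx": 6}, {"dx": 0.04, "dy": -0.025, "wx": 6}, {"dx": 0.04, "dy": -0.025, "wy": 6}]}}

```text
invalid input at $.motion[0]: expected keys wx, wy, wz, dx, dy, dz, jaw
```

```bash
cat > log.py <<'E'
from bench import *;import json
s=get_state();open('log.txt','a').write(json.dumps([list(map(float,s[k])) for k in("joint_positions","eef_pos","tool_rot")])+"\n")
for k in ("t","joint_positions","eef_pos","tool_rot","opening","grasp_force","force"):print(k,s[k].round(3) if k not in("t",) and hasattr(s[k],'round') else s[k])
E
python3 log.py
```

```text
t 1.1
joint_positions [-1.3    0.359  1.51  -0.     1.273 -0.115]
eef_pos [ 0.226 -0.556  0.223]
tool_rot [-3.142  0.     0.386]
opening 0.08769797516390146
grasp_force 0.0
force [-0.263 -0.12  -0.769]
```

>>> {"op": "drive_tool", "data": {"motion": [{"dx": 0.03, "dy": -0.01, "wy": 8}, {"dx": 0.02, "dy": -0.02, "wy": 8}, {"dx": 0.02, "dy": -0.02, "wy": 8}, {"dz": -0.03, "wx": 8}, {"wx": 8}]}}

```text
invalid input at $.motion[0]: expected keys wx, wy, wz, dx, dy, dz, jaw
```

```bash
python3 log.py
```

```text
t 1.1
joint_positions [-1.3    0.359  1.51  -0.     1.273 -0.115]
eef_pos [ 0.226 -0.556  0.223]
tool_rot [-3.142  0.     0.386]
opening 0.08769797516390146
grasp_force 0.0
force [-0.263 -0.12  -0.769]
```

>>> {"op": "drive_tool", "data": {"motion": [{"dz": -0.03, "wy": -8, "wx": -8}, {"wx": -8, "wy": -8}, {"wx": -8, "wy": -8}, {"wy": -6, "wx": -4, "dz": -0.02}, {}]}}

```text
invalid input at $.motion[0]: expected keys wx, wy, wz, dx, dy, dz, jaw
```

```bash
python3 log.py
python3 - <<'E'
from h import *
im,P=pts("wrist"); cv2.imwrite("pics/w1.png",im); np.save("w1.npy",P)
E
```

```text
t 1.1
joint_positions [-1.3    0.359  1.51  -0.     1.273 -0.115]
eef_pos [ 0.226 -0.556  0.223]
tool_rot [-3.142  0.     0.386]
opening 0.08769797516390146
grasp_force 0.0
force [-0.263 -0.12  -0.769]
```

View pics/w1.png

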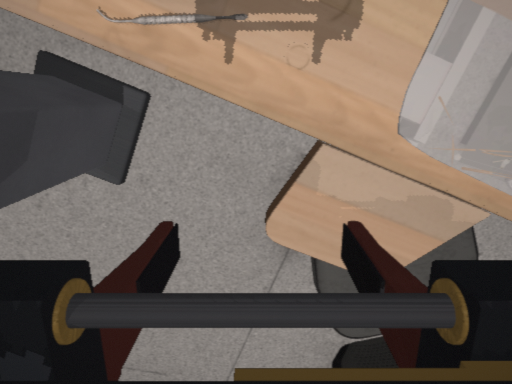

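The wrist picture shows the floor and the bench edge, with the fingers at the bottom. The move was refused because every key must be present.

>>> {"op": "drive_tool", "data": {"motion": [{"dx": 0.04, "dy": -0.025, "dz": 0, "wx": 0, "wy": 0, "wz": -6, "jaw": 1}, {"dx": 0.04, "dy": -0.025, "dz": 0, "wx": 0, "wy": 0, "wz": -6, "jaw": 1}, {"dx": 0.04, "dy": -0.025, "dz": 0, "wx": 6, "wy": 0, "wz": 0, "jaw": 1}, {"dx": 0.04, "dy": -0.025, "dz": 0, "wx": 6, "wy": 0, "wz": 0, "jaw": 1}, {"dx": 0.04, "dy": -0.025, "dz": 0, "wx": 0, "wy": 6, "wz": 0, "jaw": 1}]}}

```text
t: 1.65
eef_pos: [0.3377, -0.3465, 0.2298]
tool_rot: [-2.928, -0.104, 0.577]
force: [-0.1, 0.7, -0.2]
opening: 0.0878
grasp_force: 0.0
```

```bash
python3 log.py
```

```text
t 1.65
joint_positions [-1.018  0.302  1.606  0.097  1.451 -0.057]
eef_pos [ 0.338 -0.346  0.23 ]
tool_rot [-2.928 -0.104  0.577]
opening 0.0878389991823336
grasp_force 0.0
force [-0.135  0.721 -0.182]
```

>>> {"op": "drive_tool", "data": {"motion": [{"dx": 0.03, "dy": -0.01, "dz": 0, "wx": 0, "wy": 8, "wz": 0, "jaw": 1}, {"dx": 0.02, "dy": -0.02, "dz": 0, "wx": 0, "wy": 8, "wz": 0, "jaw": 1}, {"dx": 0.02, "dy": -0.02, "dz": 0, "wx": 0, "wy": 8, "wz": 0, "jaw": 1}, {"dx": 0, "dy": 0, "dz": -0.03, "wx": 8, "wy": 0, "wz": 0, "jaw": 1}, {"dx": 0, "dy": 0, "dz": 0, "wx": 8, "wy": 0, "wz": 0, "jaw": 1}]}}

```text
t: 2.15
eef_pos: [0.3531, -0.2832, 0.2833]
tool_rot: [-2.615, -0.511, 0.472]
force: [0.7, -1.9, -0.4]
opening: 0.0877
grasp_force: 0.0
```

```bash
python3 log.py
```

```text
t 2.15
joint_positions [-1.173  0.396  1.539  0.406  1.801 -0.243]
eef_pos [ 0.353 -0.283  0.283]
tool_rot [-2.615 -0.511  0.472]
opening 0.08771347734223439
grasp_force 0.0
force [ 0.716 -1.851 -0.436]
```

```bash
cat > kin.py <<'E'
import numpy as np, json, itertools
from scipy.spatial.transform import Rotation as R
from scipy.optimize import least_squares
def rot(a,t): return R.from_rotvec(np.array(a)*t)
X,Y,Z=np.eye(3)
S=[1,1,1,1,1,1]
def fk(q,p,S=S):
    d1,a1,L2,a3,L3,Lt,y6=p
    A=rot(Z,q[0]*S[0]); x=np.array([0,0,d1])+A.apply([a1,0,0])
    A=A*rot(Y,q[1]*S[1]); x=x+A.apply([0,0,L2])
    A=A*rot(Y,q[2]*S[2]); x=x+A.apply([a3,0,L3])
    A=A*rot(Z,q[3]*S[3])*rot(Y,q[4]*S[4])*rot(Z,q[5]*S[5]+y6); x=x+A.apply([0,0,Lt])
    return x,A
def fit():
    D=[json.loads(l) for l in open('log.txt')]
    best=None
    for s in itertools.product([1,-1],repeat=3):
        Sx=[s[0],1,1,s[1],1,s[2]]
        def f(p):
            o=[]
            for q,x,e in D:
                xx,A=fk(q,p,Sx); o+=list(xx-x)+list(.3*(A.inv()*R.from_euler('xyz',e)).as_rotvec())
            return np.array(o)
        for y0 in(0,3.14):
            r=least_squares(f,[.3,0,.4,0,.4,.25,y0])
            if best is None or r.cost<best[0]: best=(r.cost,Sx,r.x,f(r.x))
    return best
LIM=np.array([[-2.97,2.97],[-1.01,2.36],[.21,2.38],[-.96,4.11],[.2,2.71],[-2.98,2.98]])
def ik(x,A,p,S,n=60,seed=0,q0=None):
    rng=np.random.default_rng(seed); sol=[]
    for i in range(n):
        s=q0 if (q0 is not None and i==0) else rng.uniform(LIM[:,0],LIM[:,1])
        s=np.clip(s,LIM[:,0]+1e-3,LIM[:,1]-1e-3)
        def f(q):
            xx,B=fk(q,p,S); return np.r_[xx-x,.3*(B.inv()*A).as_rotvec()]
        r=least_squares(f,s,bounds=(LIM[:,0],LIM[:,1]),max_nfev=60)
        if r.cost<1e-7 and not any(np.abs(r.x-t).max()<.05 for t in sol): sol.append(r.x)
    return sol
E
python3 - <<'E'
from kin import *
c,S,p,r=fit(); print(c,S,p.round(4)); print(np.abs(r).max())
json.dump([S,list(p)],open('kin.json','w'))
E
```

```text
0.008460094110059447 [1, 1, 1, 1, 1, 1] [-1.368  -0.6953  0.9606 -1.5037  0.5362  0.5871  1.5708]
0.06627780515590334
```

```bash
python3 - <<'E'
s=open('kin.py').read()
s=s.replace("Lt,y6=p","Lt,y6,b,w=p").replace("apply([a1,0,0])","apply([a1,b,0])").replace("*rot(Y,q[4]*S[4])*rot","; A=A*rot(Y,q[4]*S[4]); x=x+A.apply([w,0,0]); A=A*rot").replace(".25,y0]",".25,y0,0,0]").replace("(0,3.14)","(1.57,)")
open('kin.py','w').write(s)
E
python3 - <<'E'
from kin import *
c,S,p,r=fit(); print(c,S,p.round(4)); print(np.abs(r).max(), r.reshape(-1,6).round(3))
json.dump([S,list(p)],open('kin.json','w'))
E
```

```text
9.47532750720459e-18 [1, 1, 1, 1, 1, 1] [ 0.2665 -0.      0.6111  0.1122  0.4336  0.3813  1.5708  0.0689  0.    ]
1.7276023389634076e-09 [[-0. -0.  0. -0.  0. -0.]
 [-0. -0.  0. -0.  0. -0.]
 [-0. -0.  0. -0.  0. -0.]
 [-0. -0.  0.  0.  0. -0.]
 [-0. -0.  0. -0.  0. -0.]]
```

>>> {"op": "drive_tool", "data": {"motion": [{"dx": 0, "dy": 0, "dz": -0.02, "wx": -8, "wy": -8, "wz": 0, "jaw": 1}, {"dx": 0, "dy": 0, "dz": 0, "wx": -8, "wy": -8, "wz": 0, "jaw": 1}, {"dx": 0, "dy": 0, "dz": 0, "wx": -6, "wy": -6, "wz": 0, "jaw": 1}, {"dx": 0.03, "dy": 0, "dz": 0, "wx": -6, "wy": -6, "wz": 0, "jaw": 1}, {"dx": 0.02, "dy": 0, "dz": 0, "wx": 0, "wy": 0, "wz": 0, "jaw": 1}]}}

```text
t: 2.65
eef_pos: [0.3951, -0.2672, 0.3072]
tool_rot: [-3.094, -0.109, 0.603]
force: [0.6, -0.0, -0.9]
opening: 0.0878
grasp_force: 0.0
```

```bash
python3 log.py;python3 - <<'E'
from kin import *
c,S,p,r=fit(); print(c,S,p.round(4)); print(np.abs(r).max())
json.dump([S,list(p)],open('kin.json','w'))
from h import *
im,P=pts("wrist"); cv2.imwrite("pics/w2.png",im); np.save("w2.npy",P)
E
```

```text
t 2.65
joint_positions [-0.832  0.114  1.637  0.115  1.425  0.114]
eef_pos [ 0.395 -0.267  0.307]
tool_rot [-3.094 -0.109  0.603]
opening 0.08780394670736316
grasp_force 0.0
force [ 0.574 -0.002 -0.95 ]
8.431897994325121e-18 [1, 1, 1, 1, 1, 1] [ 0.2665  0.      0.6111  0.1122  0.4336  0.3813  1.5708  0.0689 -0.    ]
1.5484517001951303e-09
```

View pics/w2.png

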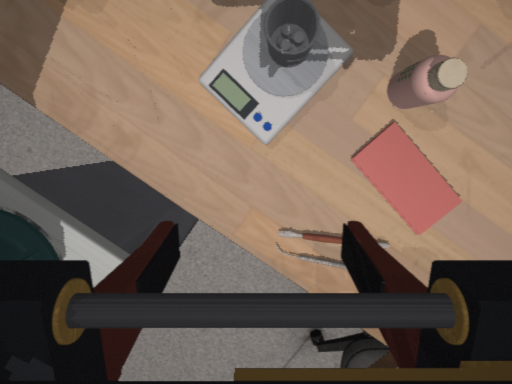

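The balance is upper centre in the picture. The cup is at about pixel (292,30), with ingots visible inside, and the bottle is at (430,80). The kinematic fit is exact, so I'll search for a feasible side-grasp and pour.

```bash
cat > plan.py <<'E'
from kin import *
Sg,p=json.load(open('kin.json')); d1,a1,L2,a3,L3,Lt,y6,b,w=p
Le=np.hypot(a3,L3); de=np.arctan2(a3,L3)
def aik(x,A):
    wc=x-Lt*A.apply(Z); d=np.hypot(*wc[:2])
    if d<b: return None
    r=np.sqrt(d*d-b*b); q1=np.arctan2(wc[1],wc[0])-np.arctan2(b,r); z=wc[2]-d1
    D=np.hypot(r,z); c=(D*D-L2**2-Le**2)/(2*L2*Le)
    if abs(c)>1: return None
    g=np.arccos(c); q3=g-de; q2=np.arctan2(r,z)-np.arctan2(Le*np.sin(g),L2+Le*np.cos(g))
    e=((rot(Z,q1)*rot(Y,q2+q3)).inv()*A).as_euler('ZYZ')
    q=np.array([q1,q2,q3,e[0],e[1],e[2]-y6])
    q[3]=(q[3]+.96)%(2*np.pi)-.96; q[5]=(q[5]+np.pi)%(2*np.pi)-np.pi
    if (q<LIM[:,0]+.03).any() or (q>LIM[:,1]-.03).any(): return None
    return q
def mk(az,e,flip): # tool z azimuth az, pitch e below horizontal, closing line horizontal
    z=np.array([np.cos(az)*np.cos(e),np.sin(az)*np.cos(e),-np.sin(e)]); y=np.array([-np.sin(az),np.cos(az),0])*flip
    return R.from_matrix(np.c_[np.cross(y,z),y,z])
g=np.array
BOX=np.array([[x,y,z] for x in(-.0375,0,.0375) for y in(-.089,-.045,0,.045,.089) for z in(-.08,-.13,-.2)]+[[x,y,z] for x in(-.05,.05) for y in(-.05,.05) for z in(-.25,-.3,-.38)])
FIN=np.array([[x,y,z] for x in(-.011,.011) for y in(-.045,.045) for z in(0,-.04,-.07)])
CUP=lambda Cz: np.array([[.03*np.cos(t),.03*np.sin(t),h-Cz] for t in np.linspace(0,6.28,13) for h in(0,.076)])
def clear_m(P,M): # melter M=(x,y)
    Q=P-np.r_[M,0]
    def box(lo,hi): 
        d=np.maximum(np.maximum(lo-Q,Q-hi),0); return np.linalg.norm(d,axis=1)
    unit=box(g([-.11,-.09,0]),g([.086,.09,.066])); fl=np.hypot(np.maximum(np.hypot(Q[:,0],Q[:,1])-.061,0),np.maximum(Q[:,2]-.118,0))
    clip=box(g([-.085,-.022,0]),g([-.06,.03,.156])); disc=np.hypot(np.maximum(abs(Q[:,0]-.067)-.008,0),np.maximum(np.hypot(Q[:,1],Q[:,2]-.193)-.06,0))
    rod=box(g([.055,-.011,.25]),g([.09,.011,.32]))
    return min(map(np.min,(unit,fl,clip,disc,rod)))
E
cat > search.py <<'E'
from plan import *
M=g([.532,.18]); C0=g([.545,-.19,.034+.042]); res=[]
tc=g([0,0,-.019])
for flip in(1,-1):
 for e in np.radians([0,15,30,45]):
  for az in np.radians(np.arange(-60,100,15)):
    A=mk(az,e,flip); ok=True
    for back,up in((.06,0),(0,0),(0,.12)):
        x=C0+g([0,0,up])-A.apply(tc)-back*A.apply(Z); q=aik(x,A)
        if q is None: ok=False;break
        B=x+A.apply(BOX)
        bt=np.hypot(B[:,0]-.59,B[:,1]+.345)[B[:,2]<.13]
        if up==0 and (B[B[:,0]>.25,2].min()<.04 or (len(bt) and bt.min()<.036)): ok=False;break
    if not ok: continue
    qg=q
    for psi in np.radians(np.arange(-60,181,15)):
     for ph in np.radians(np.arange(0,360,15)):
      for cz in(.20,.215,.23):
       m=g([np.cos(ph),np.sin(ph),0]); ax=g([-m[1],m[0],0]); C=np.r_[M-.04*m[:2],cz]
       A0=mk(psi,e,flip); qp=None; cl=9; J=0
       for th in np.radians([0,30,60,90,110,125]):
        Ar=rot(ax,th)*A0; x=C-Ar.apply(tc); q=aik(x,Ar)
        if q is None: cl=-1;break
        if qp is not None: J=max(J,abs(q-qp).max())
        qp=q
        cl=min(cl,clear_m(np.vstack([x+Ar.apply(BOX),x+Ar.apply(FIN)]),M)-(th==0)*0, clear_m(C+rot(ax,th).apply(CUP(.042)),M))
        if cl<.012: break
       if cl>=.012 and J<1.5: res.append((cl,J,cz,*np.degrees([flip/57.2958,e,az,psi,ph]).round(),abs(qp-qg).max()))
res.sort(key=lambda r:(-r[0]))
print(len(res))
seen={}
for r in res:
    k=r[3:6]
    seen[k]=seen.get(k,0)+1
    if seen[k]<=3: print(np.round(r,3))
E
time timeout 1000 python3 search.py
python3 - <<'E'
import numpy as np; from scipy.optimize import least_squares
P=np.load('w2.npy').reshape(-1,3);P=P[~np.isnan(P[:,0])]
q=P[(P[:,2]>.1)&(P[:,2]<.12)&(abs(P[:,0]-.545)<.06)&(abs(P[:,1]+.19)<.06)]
print(len(q),least_squares(lambda p:np.hypot(q[:,0]-p[0],q[:,1]-p[1])-p[2],[.545,-.19,.028],loss='soft_l1',f_scale=.002).x,q[:,2].max())
q=P[(P[:,2]>.05)&(P[:,2]<.14)&(abs(P[:,0]-.59)<.06)&(abs(P[:,1]+.345)<.06)];print('bottle',np.percentile(q,[2,98],axis=0))
E
```

```text
15
[ 2.700e-02  7.680e-01  2.300e-01 -1.000e+00  1.500e+01  1.500e+01
  6.000e+01  3.450e+02  2.513e+00]
[ 2.700e-02  7.680e-01  2.300e-01 -1.000e+00  1.500e+01  3.000e+01
  6.000e+01  3.450e+02  2.305e+00]
[ 2.700e-02  7.680e-01  2.300e-01 -1.000e+00  1.500e+01  4.500e+01
  6.000e+01  3.450e+02  2.165e+00]
[ 1.40e-02  6.84e-01  2.30e-01 -1.00e+00  1.50e+01  1.50e+01  7.50e+01
  0.00e+00  2.59e+00]
[ 1.400e-02  6.840e-01  2.300e-01 -1.000e+00  1.500e+01  3.000e+01
  7.500e+01  0.000e+00  2.381e+00]
[ 1.400e-02  6.840e-01  2.300e-01 -1.000e+00  1.500e+01  4.500e+01
  7.500e+01  0.000e+00  2.242e+00]
[ 1.300e-02  7.330e-01  2.300e-01 -1.000e+00  3.000e+01  1.500e+01
  6.000e+01  3.450e+02  2.138e+00]
[ 1.300e-02  7.330e-01  2.300e-01 -1.000e+00  3.000e+01  3.000e+01
  6.000e+01  3.450e+02  2.029e+00]
[ 1.300e-02  7.330e-01  2.300e-01 -1.000e+00  3.000e+01  4.500e+01
  6.000e+01  3.450e+02  1.976e+00]
[ 1.30e-02  7.77e-01  2.15e-01 -1.00e+00  1.50e+01  1.50e+01  6.00e+01
  3.45e+02  2.49e+00]
[ 1.300e-02  7.770e-01  2.150e-01 -1.000e+00  1.500e+01  3.000e+01
  6.000e+01  3.450e+02  2.282e+00]
[ 1.300e-02  7.770e-01  2.150e-01 -1.000e+00  1.500e+01  4.500e+01
  6.000e+01  3.450e+02  2.142e+00]
779 [ 0.54730184 -0.18930388  0.0272058 ] 0.11370682360166118
bottle [[ 0.57321444 -0.37080234  0.05455981]
 [ 0.61462827 -0.32587186  0.12336812]]
real	0m6.597s
user	0m7.128s
sys	0m0.043s
```

```bash
cat > nav.py <<'E'
from plan import *
from scipy.linalg import logm,expm
from bench import get_state
tc=g([0,0,-.019]); VL=.7*.95*.1*g([2.39,2.39,3.14,3.14,3.14,3.14])
def T(x,A): M=np.eye(4);M[:3,:3]=A.as_matrix();M[:3,3]=x;return M
def now():
    s=get_state(); return T(s["eef_pos"],R.from_euler('xyz',s["tool_rot"]))
def go(T0,T1,name="",vmax=.045,wmax=8.2,chk=None,nmin=1):
    L=np.real(logm(np.linalg.inv(T0)@T1)); v=L[:3,3]; wv=g([L[2,1],L[0,2],L[1,0]])
    N=max(nmin,int(np.ceil(max(np.abs(v).max()/vmax,np.degrees(np.linalg.norm(wv))/wmax,np.linalg.norm(v)/.048))),1)
    while 1:
        Q=[aik((T0@expm(L*i/N))[:3,3],R.from_matrix((T0@expm(L*i/N))[:3,:3])) for i in range(N+1)]
        if any(q is None for q in Q): print(name,"UNREACHABLE",[i for i,q in enumerate(Q) if q is None],"of",N); return T1
        if N>60 or (np.abs(np.diff(Q,axis=0))<VL).all(): break
        N+=1
    D=expm(L/N); r=R.from_matrix(D[:3,:3]).as_rotvec(degrees=True)
    print(name,"N",N,"d",D[:3,3].round(4),"w",r.round(2),"end TCP",T1[:3,3].round(3),"q",Q[-1].round(2))
    if chk: print("  clear",round(min(chk(T0@expm(L*i/N)) for i in range(N+1)),3))
    return T1
def cupT(C,az,e,ax=None,th=0): # TCP pose from grip centre
    A=mk(np.radians(az),np.radians(e),-1)
    if ax is not None: A=rot(ax,th)*A
    return T(g(C)-A.apply(tc),A)
def back(Tm,d): M=Tm.copy(); M[:3,3]-=d*M[:3,2]; return M
def low(Tm):
    B=np.vstack([BOX,FIN,[[.1,.03,-.16],[.1,-.03,-.16]]])@Tm[:3,:3].T+Tm[:3,3]; return B[B[:,0]>.2,2].min()
def cm(M,Ccup=True):
    def f(Tm):
        B=np.vstack([BOX,FIN,[[.1,.03,-.16],[.1,-.03,-.16]]])@Tm[:3,:3].T+Tm[:3,3]; return clear_m(B,M)
    return f
E
python3 - <<'E'
from nav import *
C=g([.5465,-.19,.077]); t0=now()
for az in(30,37):
  for e in(15,20):
    G=cupT(C,az,e); print(az,e); t=go(t0,back(G,.1),"pre",chk=low); t=go(t,G,"grasp",chk=low)
    u=G.copy();u[2,3]+=.14; t=go(t,u,"lift",chk=low)
    M=g([.532,.18]); ph=np.radians(-15); m=g([np.cos(ph),np.sin(ph)]); ax=g([-m[1],m[0],0]); Cp=np.r_[M-.04*m,.23]
    t=go(t,cupT(Cp-g([0,.12,0]),60,e),"carry",chk=cm(M)); t=go(t,cupT(Cp,60,e),"over",chk=cm(M)); t=go(t,cupT(Cp,60,e,ax,np.radians(125)),"tip",chk=cm(M))
E
```

```text
30 15
pre N 9 d [-0.0064  0.0018  0.026 ] w [-0.63  7.63  0.22] end TCP [ 0.479 -0.229  0.098] q [-1.36  0.91  2.08  1.22  1.36 -1.42]
  clear 0.082
grasp N 3 d [ 0.     -0.      0.0333] w [-0. -0.  0.] end TCP [ 0.562 -0.181  0.072] q [-1.14  0.97  2.08  1.45  1.32 -1.47]
  clear 0.057
lift N 4 d [ 0.0338  0.     -0.0091] w [-0. -0.  0.] end TCP [ 0.562 -0.181  0.212] q [-1.14  0.65  2.1   1.38  1.37 -1.17]
  clear 0.057
carry N 6 d [ 0.008  -0.04    0.0216] w [ 4.83  0.   -1.29] end TCP [0.503 0.086 0.225] q [-0.81  0.6   2.19  1.22  1.42 -1.23]
  clear 0.078
over N 3 d [ 0.009  -0.02    0.0335] w [ 0. -0.  0.] end TCP [0.503 0.206 0.225] q [-0.55  0.6   2.32  1.49  1.32 -1.34]
  clear 0.046
tip N 17 d [-0.0006 -0.0006 -0.    ] w [ 1.84 -1.9   6.86] end TCP [0.491 0.209 0.229] q [-0.43  0.82  1.83  1.07  1.76  1.09]
  clear 0.027
30 20
pre N 8 d [-0.005   0.002   0.0287] w [-0.69  7.96  0.28] end TCP [ 0.481 -0.228  0.105] q [-1.33  0.82  2.09  1.22  1.29 -1.34]
  clear 0.094
grasp N 3 d [-0.      0.      0.0333] w [0. 0. 0.] end TCP [ 0.562 -0.181  0.071] q [-1.12  0.9   2.09  1.4
[... 1559 characters left out ...]
  clear 0.094
grasp N 3 d [-0.     -0.      0.0333] w [0. 0. 0.] end TCP [ 0.561 -0.179  0.071] q [-1.11  0.89  2.    1.31  1.28 -1.31]
  clear 0.06
lift N 3 d [ 0.0439 -0.     -0.016 ] w [0. 0. 0.] end TCP [ 0.561 -0.179  0.211] q [-1.11  0.6   1.99  1.23  1.37 -1.02]
  clear 0.06
carry N 6 d [ 0.0108 -0.0377  0.0233] w [ 3.6   0.   -1.31] end TCP [0.502 0.086 0.224] q [-0.78  0.53  2.18  1.19  1.36 -1.14]
  clear 0.077
over N 3 d [ 0.0118 -0.02    0.0326] w [ 0. -0.  0.] end TCP [0.502 0.206 0.224] q [-0.52  0.51  2.3   1.46  1.24 -1.22]
  clear 0.047
tip N 17 d [-0.0006 -0.0008 -0.    ] w [ 2.43 -1.9   6.67] end TCP [0.49  0.209 0.23 ] q [-0.41  0.86  1.77  1.05  1.84  1.09]
  clear 0.022
```

>>> {"op": "drive_tool", "data": {"motion": [{"dx": -0.0065, "dy": 0.004, "dz": 0.026, "wx": 0, "wy": 7.6, "wz": -0.4, "jaw": 1}, {"dx": -0.0065, "dy": 0.004, "dz": 0.026, "wx": 0, "wy": 7.6, "wz": -0.4, "jaw": 1}, {"dx": -0.0065, "dy": 0.004, "dz": 0.026, "wx": 0, "wy": 7.6, "wz": -0.4, "jaw": 1}, {"dx": -0.0065, "dy": 0.004, "dz": 0.026, "wx": 0, "wy": 7.6, "wz": -0.4, "jaw": 1}, {"dx": -0.0065, "dy": 0.004, "dz": 0.026, "wx": 0, "wy": 7.6, "wz": -0.4, "jaw": 1}]}}

```text
t: 3.2
eef_pos: [0.4151, -0.2732, 0.1735]
tool_rot: [-3.094, -0.777, 0.6]
force: [-0.3, 0.2, -0.9]
opening: 0.0879
grasp_force: 0.0
```

>>> {"op": "drive_tool", "data": {"motion": [{"dx": -0.0065, "dy": 0.004, "dz": 0.026, "wx": 0, "wy": 7.6, "wz": -0.4, "jaw": 1}, {"dx": -0.0065, "dy": 0.004, "dz": 0.026, "wx": 0, "wy": 7.6, "wz": -0.4, "jaw": 1}, {"dx": -0.0065, "dy": 0.004, "dz": 0.026, "wx": 0, "wy": 7.6, "wz": -0.4, "jaw": 1}, {"dx": -0.0065, "dy": 0.004, "dz": 0.026, "wx": 0, "wy": 7.6, "wz": -0.4, "jaw": 1}, {"dx": 0, "dy": 0, "dz": 0, "wx": 0, "wy": 0, "wz": 0, "jaw": 1}]}}

```text
t: 3.7
eef_pos: [0.4786, -0.2373, 0.0854]
tool_rot: [-3.014, -1.309, 0.526]
force: [-0.9, -0.0, 0.2]
opening: 0.0879
grasp_force: 0.0
```

Run:
```python
from nav import *
from h import *
im,P=pts("wrist"); cv2.imwrite("pics/w3.png",im); q=P.reshape(-1,3)
q=q[(q[:,2]>.1)&(q[:,2]<.12)&(abs(q[:,0]-.545)<.06)&(abs(q[:,1]+.19)<.06)]
from scipy.optimize import least_squares
f=least_squares(lambda p:np.hypot(q[:,0]-p[0],q[:,1]-p[1])-p[2],[.545,-.19,.028],loss='soft_l1',f_scale=.002).x
print(len(q),f)
C=g([.5465,-.19,.077]); go(now(),cupT(C,37,15),"grasp",chk=low)
Ti=np.linalg.inv(now()); print("cup top in tool", (Ti@np.r_[f[:2],.11,1]).round(4), "est",(Ti@np.r_[C,1]).round(4))
```

```text
2361 [ 0.54686385 -0.18973982  0.02717251]
grasp N 3 d [0.0031 0.0009 0.0342] w [-0.21  0.03 -0.47] end TCP [ 0.561 -0.179  0.072] q [-1.13  0.96  1.98  1.32  1.35 -1.37]
  clear 0.057
cup top in tool [0.0414 0.002  0.0754 1.    ] est [0.0095 0.0029 0.0836 1.    ]
```

View pics/w3.png

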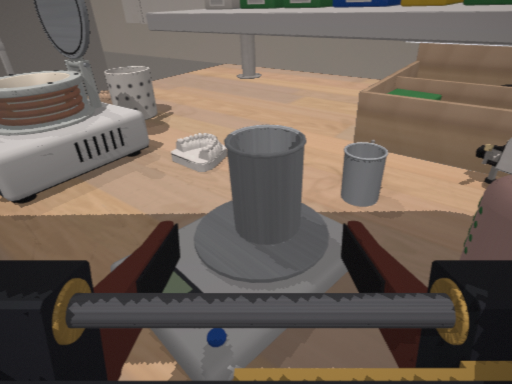

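The cup sits centred between the fingers at about (265,185), and nothing is in the way. Advancing and gripping.

>>> {"op": "drive_tool", "data": {"motion": [{"dx": 0.003, "dy": 0.001, "dz": 0.034, "wx": -0.2, "wy": 0, "wz": -0.5, "jaw": 1}, {"dx": 0.003, "dy": 0.001, "dz": 0.034, "wx": -0.2, "wy": 0, "wz": -0.5, "jaw": 1}, {"dx": 0.003, "dy": 0.001, "dz": 0.034, "wx": -0.2, "wy": 0, "wz": -0.5, "jaw": 1}, {"dx": 0, "dy": 0, "dz": 0, "wx": 0, "wy": 0, "wz": 0, "jaw": 1}, {"dx": 0, "dy": 0, "dz": 0, "wx": 0, "wy": 0, "wz": 0, "jaw": 0.4}], "force": 25}}

```text
t: 4.25
eef_pos: [0.5623, -0.1816, 0.0798]
tool_rot: [3.065, -1.302, 0.723]
force: [0.1, -0.6, 0.5]
opening: 0.0831
grasp_force: 0.0
```

>>> {"op": "drive_tool", "data": {"motion": [{"dx": 0, "dy": 0, "dz": 0, "wx": 0, "wy": 0, "wz": 0, "jaw": 0.4}, {"dx": 0, "dy": 0, "dz": 0, "wx": 0, "wy": 0, "wz": 0, "jaw": 0.4}, {"dx": 0, "dy": 0, "dz": 0, "wx": 0, "wy": 0, "wz": 0, "jaw": 0.4}, {"dx": 0, "dy": 0, "dz": 0, "wx": 0, "wy": 0, "wz": 0, "jaw": 0.4}], "force": 25}}

```text
t: 4.65
eef_pos: [0.5615, -0.1817, 0.0767]
tool_rot: [3.091, -1.306, 0.694]
force: [-2.6, -1.4, 4.7]
opening: 0.0551
grasp_force: 25.0
```

Run:
```python
from nav import *
t=now(); np.save('grasp.npy',t); print(t.round(3).tolist(), get_state()["grasp_force"])
C=(t@np.r_[tc,1])[:3]; print("C",C)
u=t.copy();u[2,3]+=.15; go(t,u,"lift",vmax=.04)
```

```text
[[0.201, 0.602, 0.773, 0.562], [0.168, -0.798, 0.578, -0.182], [0.965, 0.013, -0.262, 0.077], [0.0, 0.0, 0.0, 1.0]] 24.96163841919042
C [ 0.54683327 -0.19266854  0.08164649]
lift N 4 d [ 0.0362  0.0005 -0.0098] w [-0.  0. -0.] end TCP [ 0.562 -0.182  0.227] q [-1.13  0.63  1.99  1.27  1.44 -1.08]
```

>>> {"op": "drive_tool", "data": {"motion": [{"dx": 0.025, "dy": 0, "dz": -0.007, "wx": 0, "wy": 0, "wz": 0, "jaw": 0.4}, {"dx": 0.036, "dy": 0, "dz": -0.01, "wx": 0, "wy": 0, "wz": 0, "jaw": 0.4}, {"dx": 0.036, "dy": 0, "dz": -0.01, "wx": 0, "wy": 0, "wz": 0, "jaw": 0.4}, {"dx": 0.036, "dy": 0, "dz": -0.01, "wx": 0, "wy": 0, "wz": 0, "jaw": 0.4}, {"dx": 0.012, "dy": 0, "dz": -0.003, "wx": 0, "wy": 0, "wz": 0, "jaw": 0.4}], "force": 30}}

```text
t: 5.15
eef_pos: [0.5602, -0.1803, 0.2284]
tool_rot: [3.081, -1.304, 0.705]
force: [-0.6, -0.3, -2.8]
opening: 0.055
grasp_force: 30.0
```

Run:
```python
from nav import *
s=get_state(); print(s["t"],s["opening"],s["grasp_force"],s["force"])
from h import *
im,P=pts("wrist"); cv2.imwrite("pics/w4.png",im); q=P.reshape(-1,3); q=q[~np.isnan(q[:,0])]
def s(a,b,c,d,e,f): return q[(q[:,0]>a)&(q[:,0]<b)&(q[:,1]>c)&(q[:,1]<d)&(q[:,2]>e)&(q[:,2]<f)]
for n,bx in dict(cover=(.57,.66,.08,.28,.14,.25),flange=(.44,.62,.08,.28,.114,.122),clip=(.43,.49,.14,.24,.125,.17),rod=(.57,.66,.1,.26,.262,.34)).items():
    r=s(*bx); print(n,len(r),np.percentile(r,[1,50,99],axis=0).round(3).tolist() if len(r) else 0)
```

```text
5.15 0.055045386716909145 29.987388080335222 [-0.64803165 -0.30523001 -2.80664475]
cover 3510 [[0.593, 0.12, 0.143], [0.596, 0.167, 0.201], [0.605, 0.232, 0.249]]
flange 1657 [[0.505, 0.117, 0.114], [0.56, 0.148, 0.118], [0.605, 0.232, 0.121]]
clip 0 0
rod 1095 [[0.596, 0.169, 0.264], [0.604, 0.173, 0.297], [0.616, 0.183, 0.319]]
```

View pics/w4.png

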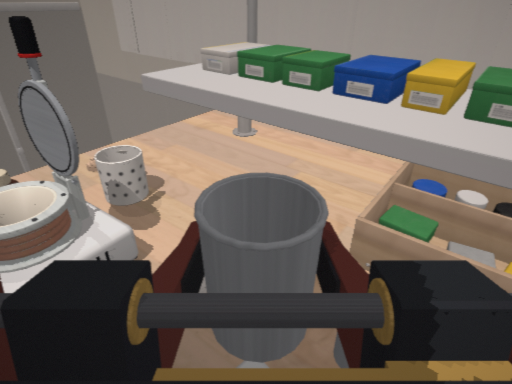

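The cup is held, and the force reading matches its load. The open cover is at upper left, around (45,125). Next comes the carry to the crucible and the tip.

```bash
cat > carry.py <<'E'
from nav import *
M=g([.532,.176]); ph=np.radians(-15); m=g([np.cos(ph),np.sin(ph)]); ax=g([-m[1],m[0],0]); Cp=np.r_[M-.042*m,.228]
Gr=np.load('grasp.npy'); hz=np.radians
dz=lambda a: rot(Z,np.radians(a))
A0=R.from_matrix(Gr[:3,:3]); az=np.degrees(np.arctan2(Gr[1,2],Gr[0,2]))
def P(C,th=0,a=60):
    A=rot(ax,np.radians(th))*dz(a-az)*A0; return T(g(C)-A.apply(tc),A)
E
python3 - <<'E'
from carry import *
t=go(now(),P(Cp-g([0.0,.12,0])),"carry",chk=cm(M)); t=go(t,P(Cp),"over",chk=cm(M)); t=go(t,P(Cp,90),"tip",chk=cm(M),wmax=7.6);t=go(t,P(Cp,130),"tip",chk=cm(M))
E
```

```text
carry N 6 d [ 0.0063 -0.0376  0.0245] w [ 3.73  0.07 -0.98] end TCP [0.501 0.083 0.223] q [-0.82  0.61  2.19  1.21  1.42 -1.25]
  clear 0.076
over N 3 d [ 0.0093 -0.0199  0.0334] w [ 0. -0. -0.] end TCP [0.501 0.203 0.223] q [-0.56  0.6   2.32  1.48  1.32 -1.36]
  clear 0.049
tip N 12 d [-0.0006 -0.0007 -0.    ] w [ 1.92 -1.92  6.99] end TCP [0.491 0.205 0.223] q [-0.45  0.67  1.91  1.05  1.59  0.56]
  clear 0.025
tip N 5 d [-0.0006 -0.0007 -0.    ] w [ 2.05 -2.04  7.46] end TCP [0.489 0.206 0.228] q [-0.44  0.84  1.83  1.06  1.79  1.13]
  clear 0.025
```

>>> {"op": "drive_tool", "data": {"motion": [{"dx": 0.006, "dy": -0.038, "dz": 0.0245, "wx": 3.7, "wy": 0.1, "wz": -1, "jaw": 0.4}, {"dx": 0.006, "dy": -0.038, "dz": 0.0245, "wx": 3.7, "wy": 0.1, "wz": -1, "jaw": 0.4}, {"dx": 0.006, "dy": -0.038, "dz": 0.0245, "wx": 3.7, "wy": 0.1, "wz": -1, "jaw": 0.4}, {"dx": 0.006, "dy": -0.038, "dz": 0.0245, "wx": 3.7, "wy": 0.1, "wz": -1, "jaw": 0.4}, {"dx": 0.006, "dy": -0.038, "dz": 0.0245, "wx": 3.7, "wy": 0.1, "wz": -1, "jaw": 0.4}]}}

```text
t: 5.7
eef_pos: [0.5157, 0.044, 0.219]
tool_rot: [3.096, -1.308, 1.027]
force: [0.8, -0.0, -2.5]
opening: 0.0553
grasp_force: 30.0
```

>>> {"op": "drive_tool", "data": {"motion": [{"dx": 0.006, "dy": -0.038, "dz": 0.0245, "wx": 3.7, "wy": 0.1, "wz": -1, "jaw": 0.4}, {"dx": 0.009, "dy": -0.02, "dz": 0.033, "wx": 0, "wy": 0, "wz": 0, "jaw": 0.4}, {"dx": 0.009, "dy": -0.02, "dz": 0.033, "wx": 0, "wy": 0, "wz": 0, "jaw": 0.4}, {"dx": 0, "dy": 0, "dz": 0, "wx": 0, "wy": 0, "wz": 0, "jaw": 0.4}, {"dx": 0, "dy": 0, "dz": 0, "wx": 0, "wy": 0, "wz": 0, "jaw": 0.4}]}}

```text
t: 6.2
eef_pos: [0.4976, 0.1651, 0.2183]
tool_rot: [3.1, -1.309, 1.091]
force: [-0.6, -1.1, -2.3]
opening: 0.0552
grasp_force: 30.0
```

Run:
```python
from carry import *
t=go(now(),P(Cp),"over",chk=cm(M),nmin=2); t=go(t,P(Cp,60),"tip",chk=cm(M)); t=go(t,P(Cp,130),"tip",chk=cm(M),wmax=5)
t=now(); Q=t[:3,:3].T; print(np.linalg.inv(t)[:3,:3].round(2))
```

```text
over N 2 d [ 0.0068 -0.008   0.0159] w [ 0.01 -0.08 -0.07] end TCP [0.501 0.203 0.223] q [-0.56  0.6   2.32  1.48  1.32 -1.36]
  clear 0.049
tip N 8 d [-0.0006 -0.0007 -0.    ] w [ 1.92 -1.92  6.99] end TCP [0.494 0.204 0.221] q [-0.48  0.57  2.02  1.12  1.43  0.04]
  clear 0.039
tip N 15 d [-0.0004 -0.0004 -0.    ] w [ 1.2  -1.19  4.35] end TCP [0.489 0.206 0.228] q [-0.44  0.84  1.83  1.06  1.79  1.13]
  clear 0.025
[[ 0.12  0.23  0.97]
 [ 0.87 -0.5   0.01]
 [ 0.48  0.84 -0.26]]
```

>>> {"op": "drive_tool", "data": {"motion": [{"dx": 0.007, "dy": -0.008, "dz": 0.016, "wx": 0, "wy": 0, "wz": 0, "jaw": 0.4}, {"dx": 0.007, "dy": -0.008, "dz": 0.016, "wx": 0, "wy": 0, "wz": 0, "jaw": 0.4}, {"dx": -0.0006, "dy": -0.0007, "dz": 0, "wx": 1.9, "wy": -1.9, "wz": 7, "jaw": 0.4}, {"dx": -0.0006, "dy": -0.0007, "dz": 0, "wx": 1.9, "wy": -1.9, "wz": 7, "jaw": 0.4}, {"dx": -0.0006, "dy": -0.0007, "dz": 0, "wx": 1.9, "wy": -1.9, "wz": 7, "jaw": 0.4}]}}

```text
t: 6.7
eef_pos: [0.5002, 0.2012, 0.2224]
tool_rot: [-2.318, -1.055, 0.273]
force: [0.3, 0.1, -2.4]
opening: 0.0553
grasp_force: 30.0
```

>>> {"op": "drive_tool", "data": {"motion": [{"dx": -0.0006, "dy": -0.0007, "dz": 0, "wx": 1.9, "wy": -1.9, "wz": 7, "jaw": 0.4}, {"dx": -0.0006, "dy": -0.0007, "dz": 0, "wx": 1.9, "wy": -1.9, "wz": 7, "jaw": 0.4}, {"dx": -0.0006, "dy": -0.0007, "dz": 0, "wx": 1.9, "wy": -1.9, "wz": 7, "jaw": 0.4}, {"dx": -0.0006, "dy": -0.0007, "dz": 0, "wx": 1.9, "wy": -1.9, "wz": 7, "jaw": 0.4}, {"dx": -0.0006, "dy": -0.0007, "dz": 0, "wx": 1.9, "wy": -1.9, "wz": 7, "jaw": 0.4}]}}

```text
t: 7.2
eef_pos: [0.4962, 0.2021, 0.2223]
tool_rot: [-1.963, -0.449, 0.017]
force: [0.9, 0.3, -2.8]
opening: 0.0557
grasp_force: 30.0
```

>>> {"op": "drive_tool", "data": {"motion": [{"dx": 0, "dy": 0, "dz": 0, "wx": 0, "wy": 0, "wz": 0, "jaw": 0.4}, {"dx": 0, "dy": 0, "dz": 0, "wx": 0, "wy": 0, "wz": 0, "jaw": 0.4}]}}

```text
t: 7.4
eef_pos: [0.4958, 0.203, 0.2224]
tool_rot: [-1.964, -0.456, 0.019]
force: [1.0, -0.4, -2.4]
opening: 0.0551
grasp_force: 30.0
```

Run:
```python
from carry import *
t=go(now(),P(Cp,130),"tip",chk=cm(M),wmax=5)
t=now(); up=(R.from_matrix(t[:3,:3])*A0.inv()).apply(Z); print("cup axis",up,"C",(t@np.r_[tc,1])[:3], "want",Cp, get_state()["force"])
```

```text
tip N 15 d [-0.0005 -0.0004  0.0001] w [ 1.18 -1.22  4.37] end TCP [0.489 0.206 0.228] q [-0.44  0.84  1.83  1.06  1.79  1.13]
  clear 0.025
cup axis [ 0.83192282 -0.2314035   0.50433803] C [0.49290706 0.18535766 0.22889331] want [0.49143112 0.1868704  0.228     ] [ 1.02194288 -0.35305061 -2.43149907]
```

>>> {"op": "drive_tool", "data": {"motion": [{"dx": -0.0005, "dy": -0.0004, "dz": 0, "wx": 1.2, "wy": -1.2, "wz": 4.4, "jaw": 0.4}, {"dx": -0.0005, "dy": -0.0004, "dz": 0, "wx": 1.2, "wy": -1.2, "wz": 4.4, "jaw": 0.4}, {"dx": -0.0005, "dy": -0.0004, "dz": 0, "wx": 1.2, "wy": -1.2, "wz": 4.4, "jaw": 0.4}, {"dx": -0.0005, "dy": -0.0004, "dz": 0, "wx": 1.2, "wy": -1.2, "wz": 4.4, "jaw": 0.4}, {"dx": -0.0005, "dy": -0.0004, "dz": 0, "wx": 1.2, "wy": -1.2, "wz": 4.4, "jaw": 0.4}]}}

```text
t: 7.9
eef_pos: [0.492, 0.2044, 0.2241]
tool_rot: [-1.849, -0.056, -0.01]
force: [0.4, -0.4, -2.5]
opening: 0.0552
grasp_force: 30.0
```

>>> {"op": "drive_tool", "data": {"motion": [{"dx": -0.0005, "dy": -0.0004, "dz": 0, "wx": 1.2, "wy": -1.2, "wz": 4.4, "jaw": 0.4}, {"dx": -0.0005, "dy": -0.0004, "dz": 0, "wx": 1.2, "wy": -1.2, "wz": 4.4, "jaw": 0.4}, {"dx": -0.0005, "dy": -0.0004, "dz": 0, "wx": 1.2, "wy": -1.2, "wz": 4.4, "jaw": 0.4}, {"dx": 0, "dy": 0, "dz": 0, "wx": 0, "wy": 0, "wz": 0, "jaw": 0.4}, {"dx": 0, "dy": 0, "dz": 0, "wx": 0, "wy": 0, "wz": 0, "jaw": 0.4}]}}

```text
t: 8.4
eef_pos: [0.4905, 0.2049, 0.2252]
tool_rot: [-1.786, 0.18, -0.005]
force: [-0.1, -0.7, -2.5]
opening: 0.0551
grasp_force: 30.0
```

>>> {"op": "drive_tool", "data": {"motion": [{"dx": -0.0005, "dy": -0.0004, "dz": 0, "wx": 1.2, "wy": -1.2, "wz": 4.4, "jaw": 0.4}, {"dx": -0.0005, "dy": -0.0004, "dz": 0, "wx": 1.2, "wy": -1.2, "wz": 4.4, "jaw": 0.4}, {"dx": -0.0005, "dy": -0.0004, "dz": 0, "wx": 1.2, "wy": -1.2, "wz": 4.4, "jaw": 0.4}, {"dx": -0.0005, "dy": -0.0004, "dz": 0, "wx": 1.2, "wy": -1.2, "wz": 4.4, "jaw": 0.4}, {"dx": 0, "dy": 0, "dz": 0, "wx": 0, "wy": 0, "wz": 0, "jaw": 0.4}]}}

```text
t: 8.9
eef_pos: [0.4892, 0.2053, 0.2272]
tool_rot: [-1.69, 0.498, 0.028]
force: [0.4, 0.6, -3.2]
opening: 0.0554
grasp_force: 30.0
```

>>> {"op": "drive_tool", "data": {"motion": [{"dx": -0.0005, "dy": -0.0004, "dz": 0, "wx": 1.2, "wy": -1.2, "wz": 4.4, "jaw": 0.4}, {"dx": -0.0005, "dy": -0.0004, "dz": 0, "wx": 1.2, "wy": -1.2, "wz": 4.4, "jaw": 0.4}, {"dx": 0, "dy": 0, "dz": 0, "wx": 0, "wy": 0, "wz": 0, "jaw": 0.4}, {"dx": 0, "dy": 0, "dz": 0, "wx": 0, "wy": 0, "wz": 0, "jaw": 0.4}, {"dx": 0, "dy": 0, "dz": 0, "wx": 0, "wy": 0, "wz": 0, "jaw": 0.4}]}}

```text
t: 9.4
eef_pos: [0.4887, 0.2055, 0.2291]
tool_rot: [-1.631, 0.653, 0.061]
force: [0.3, 0.1, -1.1]
opening: 0.055
grasp_force: 30.0
```

Run:
```python
from h import *
s=get_state(); print(s["t"],s["force"],s["grasp_force"])
a,_=read_camera("top"); b,_=read_camera("scene"); print([ (o["extent"],round(o["conf"],2)) for o in outline_of("top","ingot_1")])
cv2.imwrite("pics/x1.png",np.hstack([cv2.resize(a[150:260,150:260],(396,396),interpolation=2),cv2.resize(b[140:270,180:310],(396,396),interpolation=2)]))
```

```text
9.4 [ 0.34705379  0.07098555 -1.08923486] 29.960171726415865
[]
```

View pics/x1.png

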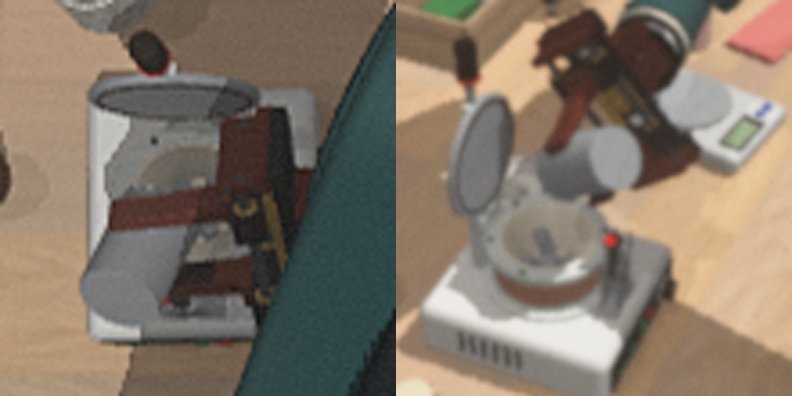

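In the right half the ingots lie in the crucible, around (545,245). The wrist load dropped about 1.3 N, which matches six ingots. Now returning the cup.

Run:
```python
from carry import *
t=go(now(),P(Cp,0),"untip",chk=cm(M)); t=go(t,P(Cp-g([0.0,.12,0])),"back",chk=cm(M),nmin=3)
u=Gr.copy();u[2,3]+=.13; t=go(t,u,"carry",chk=cm(M))
```

```text
untip N 17 d [0.0007 0.0007 0.    ] w [-1.89  1.86 -6.91] end TCP [0.501 0.203 0.223] q [-0.56  0.6   2.32  1.48  1.32 -1.36]
  clear 0.026
back N 3 d [-0.0093  0.0199 -0.0334] w [ 0. -0. -0.] end TCP [0.501 0.083 0.223] q [-0.82  0.61  2.19  1.21  1.42 -1.25]
  clear 0.049
carry N 6 d [-0.0104  0.036  -0.026 ] w [-3.73 -0.05  1.01] end TCP [ 0.562 -0.182  0.207] q [-1.13  0.67  2.    1.27  1.42 -1.12]
  clear 0.076
```

>>> {"op": "drive_tool", "data": {"motion": [{"dx": 0.0007, "dy": 0.0007, "dz": 0, "wx": -1.9, "wy": 1.9, "wz": -6.9, "jaw": 0.4}, {"dx": 0.0007, "dy": 0.0007, "dz": 0, "wx": -1.9, "wy": 1.9, "wz": -6.9, "jaw": 0.4}, {"dx": 0.0007, "dy": 0.0007, "dz": 0, "wx": -1.9, "wy": 1.9, "wz": -6.9, "jaw": 0.4}, {"dx": 0.0007, "dy": 0.0007, "dz": 0, "wx": -1.9, "wy": 1.9, "wz": -6.9, "jaw": 0.4}, {"dx": 0.0007, "dy": 0.0007, "dz": 0, "wx": -1.9, "wy": 1.9, "wz": -6.9, "jaw": 0.4}]}}

```text
t: 10.05
eef_pos: [0.4907, 0.2049, 0.2244]
tool_rot: [-1.829, 0.029, -0.01]
force: [0.4, 0.1, -1.7]
opening: 0.0553
grasp_force: 30.0
```

>>> {"op": "drive_tool", "data": {"motion": [{"dx": 0.0007, "dy": 0.0007, "dz": 0, "wx": -1.9, "wy": 1.9, "wz": -6.9, "jaw": 0.4}, {"dx": 0.0007, "dy": 0.0007, "dz": 0, "wx": -1.9, "wy": 1.9, "wz": -6.9, "jaw": 0.4}, {"dx": 0.0007, "dy": 0.0007, "dz": 0, "wx": -1.9, "wy": 1.9, "wz": -6.9, "jaw": 0.4}, {"dx": 0.0007, "dy": 0.0007, "dz": 0, "wx": -1.9, "wy": 1.9, "wz": -6.9, "jaw": 0.4}, {"dx": 0.0007, "dy": 0.0007, "dz": 0, "wx": -1.9, "wy": 1.9, "wz": -6.9, "jaw": 0.4}]}}

```text
t: 10.55
eef_pos: [0.4946, 0.2039, 0.2221]
tool_rot: [-2.016, -0.593, 0.043]
force: [-0.2, -0.4, -1.6]
opening: 0.0555
grasp_force: 30.0
```

>>> {"op": "drive_tool", "data": {"motion": [{"dx": 0.0007, "dy": 0.0007, "dz": 0, "wx": -1.9, "wy": 1.9, "wz": -6.9, "jaw": 0.4}, {"dx": 0.0007, "dy": 0.0007, "dz": 0, "wx": -1.9, "wy": 1.9, "wz": -6.9, "jaw": 0.4}, {"dx": 0.0007, "dy": 0.0007, "dz": 0, "wx": -1.9, "wy": 1.9, "wz": -6.9, "jaw": 0.4}, {"dx": 0.0007, "dy": 0.0007, "dz": 0, "wx": -1.9, "wy": 1.9, "wz": -6.9, "jaw": 0.4}, {"dx": 0.0007, "dy": 0.0007, "dz": 0, "wx": -1.9, "wy": 1.9, "wz": -6.9, "jaw": 0.4}]}}

```text
t: 11.05
eef_pos: [0.4993, 0.2025, 0.2228]
tool_rot: [-2.513, -1.171, 0.445]
force: [0.3, 0.1, -1.7]
opening: 0.0551
grasp_force: 30.0
```

>>> {"op": "drive_tool", "data": {"motion": [{"dx": 0.0007, "dy": 0.0007, "dz": 0, "wx": -1.9, "wy": 1.9, "wz": -6.9, "jaw": 0.4}, {"dx": 0.0007, "dy": 0.0007, "dz": 0, "wx": -1.9, "wy": 1.9, "wz": -6.9, "jaw": 0.4}, {"dx": -0.0093, "dy": 0.02, "dz": -0.033, "wx": 0, "wy": 0, "wz": 0, "jaw": 0.4}, {"dx": -0.0093, "dy": 0.02, "dz": -0.033, "wx": 0, "wy": 0, "wz": 0, "jaw": 0.4}, {"dx": -0.0093, "dy": 0.02, "dz": -0.033, "wx": 0, "wy": 0, "wz": 0, "jaw": 0.4}]}}

```text
t: 11.55
eef_pos: [0.5003, 0.0819, 0.2229]
tool_rot: [3.095, -1.308, 1.087]
force: [1.0, -0.2, -1.4]
opening: 0.0553
grasp_force: 30.0
```

>>> {"op": "drive_tool", "data": {"motion": [{"dx": 0, "dy": 0, "dz": 0, "wx": 0, "wy": 0, "wz": 0, "jaw": 0.4}]}}

```text
t: 11.65
eef_pos: [0.5035, 0.0772, 0.2222]
tool_rot: [3.074, -1.305, 1.101]
force: [0.9, 0.0, -1.5]
opening: 0.0551
grasp_force: 30.0
```

Run:
```python
from carry import *
u=Gr.copy();u[2,3]+=.13; t=go(now(),u,"carry",chk=cm(M))
import cv2; from bench import *
a,_=read_camera("top"); b,_=read_camera("scene")
cv2.imwrite("pics/x2.png",np.hstack([cv2.resize(a[150:260,150:260],(396,396),interpolation=2),cv2.resize(b[140:270,180:310],(396,396),interpolation=2)]))
```

```text
carry N 6 d [-0.0101  0.0353 -0.0253] w [-3.58 -0.06  1.02] end TCP [ 0.562 -0.182  0.207] q [-1.13  0.67  2.    1.27  1.42 -1.12]
  clear 0.079
```

View pics/x2.png

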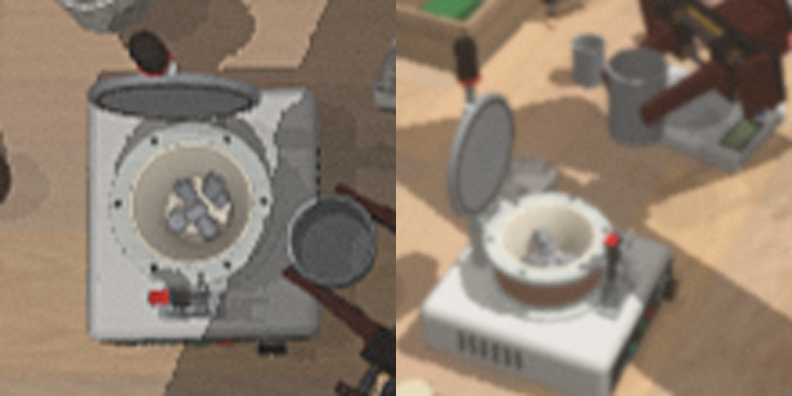

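The ingots lie in the crucible bowl, around (200,205) in the left half. The cup is empty at (335,240).

>>> {"op": "drive_tool", "data": {"motion": [{"dx": -0.01, "dy": 0.035, "dz": -0.025, "wx": -3.6, "wy": 0, "wz": 1, "jaw": 0.4}, {"dx": -0.01, "dy": 0.035, "dz": -0.025, "wx": -3.6, "wy": 0, "wz": 1, "jaw": 0.4}, {"dx": -0.01, "dy": 0.035, "dz": -0.025, "wx": -3.6, "wy": 0, "wz": 1, "jaw": 0.4}, {"dx": -0.01, "dy": 0.035, "dz": -0.025, "wx": -3.6, "wy": 0, "wz": 1, "jaw": 0.4}, {"dx": -0.01, "dy": 0.035, "dz": -0.025, "wx": -3.6, "wy": 0, "wz": 1, "jaw": 0.4}]}}

```text
t: 12.25
eef_pos: [0.557, -0.1285, 0.2088]
tool_rot: [3.112, -1.312, 0.743]
force: [0.6, 0.2, -1.9]
opening: 0.0553
grasp_force: 30.0
```

>>> {"op": "drive_tool", "data": {"motion": [{"dx": -0.01, "dy": 0.035, "dz": -0.025, "wx": -3.6, "wy": 0, "wz": 1, "jaw": 0.4}, {"dx": 0, "dy": 0, "dz": 0, "wx": 0, "wy": 0, "wz": 0, "jaw": 0.4}, {"dx": 0, "dy": 0, "dz": 0, "wx": 0, "wy": 0, "wz": 0, "jaw": 0.4}, {"dx": 0, "dy": 0, "dz": 0, "wx": 0, "wy": 0, "wz": 0, "jaw": 0.4}]}}

```text
t: 12.65
eef_pos: [0.5593, -0.1705, 0.2059]
tool_rot: [3.119, -1.313, 0.675]
force: [-0.2, -0.5, -1.4]
opening: 0.0551
grasp_force: 30.0
```

Run:
```python
from carry import *
u=Gr.copy();u[2,3]+=.012; t=go(now(),u,"down",vmax=.04); t2=Gr.copy(); t2[2,3]-=.001; go(t,t2,"touch",nmin=3)
```

```text
down N 3 d [-0.0382  0.0031  0.0084] w [-0.16 -0.13 -0.1 ] end TCP [ 0.562 -0.182  0.089] q [-1.13  0.92  1.99  1.32  1.36 -1.35]
touch N 3 d [-0.0042 -0.0001  0.0011] w [-0.  0. -0.] end TCP [ 0.562 -0.182  0.076] q [-1.13  0.95  1.98  1.32  1.35 -1.37]
```

>>> {"op": "drive_tool", "data": {"motion": [{"dx": -0.038, "dy": 0.003, "dz": 0.0084, "wx": -0.2, "wy": -0.1, "wz": -0.1, "jaw": 0.4}, {"dx": -0.038, "dy": 0.003, "dz": 0.0084, "wx": -0.2, "wy": -0.1, "wz": -0.1, "jaw": 0.4}, {"dx": -0.038, "dy": 0.003, "dz": 0.0084, "wx": -0.2, "wy": -0.1, "wz": -0.1, "jaw": 0.4}, {"dx": 0, "dy": 0, "dz": 0, "wx": 0, "wy": 0, "wz": 0, "jaw": 0.4}, {"dx": 0, "dy": 0, "dz": 0, "wx": 0, "wy": 0, "wz": 0, "jaw": 0.4}]}}

```text
t: 13.15
eef_pos: [0.5618, -0.1823, 0.09]
tool_rot: [3.094, -1.309, 0.689]
force: [-0.6, 0.0, -0.8]
opening: 0.0555
grasp_force: 30.0
```

Run:
```python
from carry import *
t2=Gr.copy(); t2[2,3]-=.000; t=now(); print(t[:3,3]); go(t,t2,"touch",nmin=3); up=(R.from_matrix(t[:3,:3])*A0.inv()).apply(Z);print(up)
```

```text
[ 0.56181014 -0.18228098  0.08996381]
touch N 3 d [-0.0043 -0.0003  0.0012] w [ 0.05 -0.06 -0.03] end TCP [ 0.562 -0.182  0.077] q [-1.13  0.95  1.98  1.32  1.35 -1.37]
[-0.00194334 -0.00250118  0.99999498]
```

>>> {"op": "drive_tool", "data": {"motion": [{"dx": -0.0045, "dy": 0, "dz": 0.0012, "wx": 0, "wy": 0, "wz": 0, "jaw": 0.4}, {"dx": -0.004, "dy": 0, "dz": 0.0011, "wx": 0, "wy": 0, "wz": 0, "jaw": 0.4}, {"dx": -0.004, "dy": 0, "dz": 0.0011, "wx": 0, "wy": 0, "wz": 0, "jaw": 0.4}, {"dx": -0.001, "dy": 0, "dz": 0, "wx": 0, "wy": 0, "wz": 0, "jaw": 0.4}, {"dx": 0, "dy": 0, "dz": 0, "wx": 0, "wy": 0, "wz": 0, "jaw": 0.4}]}}

```text
t: 13.65
eef_pos: [0.5622, -0.1846, 0.0768]
tool_rot: [3.079, -1.309, 0.701]
force: [2.5, -0.3, 5.3]
opening: 0.0553
grasp_force: 29.9
```

Contact with the pan gives the same force as at the grasp, 5 N. Releasing and backing off.

>>> {"op": "drive_tool", "data": {"motion": [{"dx": 0, "dy": 0, "dz": 0, "wx": 0, "wy": 0, "wz": 0, "jaw": 1}, {"dx": 0, "dy": 0, "dz": 0, "wx": 0, "wy": 0, "wz": 0, "jaw": 1}, {"dx": 0, "dy": 0, "dz": 0, "wx": 0, "wy": 0, "wz": 0, "jaw": 1}, {"dx": 0, "dy": 0, "dz": 0, "wx": 0, "wy": 0, "wz": 0, "jaw": 1}]}}

```text
t: 14.05
eef_pos: [0.5617, -0.1844, 0.075]
tool_rot: [3.084, -1.306, 0.697]
force: [0.6, 0.0, -0.6]
opening: 0.0836
grasp_force: 0.0
```

>>> {"op": "drive_tool", "data": {"motion": [{"dx": 0, "dy": 0, "dz": -0.03, "wx": 0, "wy": 0, "wz": 0, "jaw": 1}, {"dx": 0, "dy": 0, "dz": -0.035, "wx": 0, "wy": 0, "wz": 0, "jaw": 1}, {"dx": 0, "dy": 0, "dz": -0.035, "wx": 0, "wy": 0, "wz": 0, "jaw": 1}, {"dx": 0, "dy": 0, "dz": 0, "wx": 0, "wy": 0, "wz": 0, "jaw": 1}]}}

```text
t: 14.45
eef_pos: [0.4828, -0.2456, 0.1015]
tool_rot: [3.072, -1.305, 0.704]
force: [0.2, -1.1, 0.6]
opening: 0.0877
grasp_force: 0.0
```

```bash
cat > cov.py <<'E'
from carry import *
# cover: push with shut fingertips
hng=g([.599,.177,.1265])
E
python3 - <<'E'
from cov import *; from h import *
from scipy.optimize import least_squares
im,P_=pts("wrist"); q=P_.reshape(-1,3)
q=q[(q[:,2]>.1)&(q[:,2]<.12)&(abs(q[:,0]-.545)<.08)&(abs(q[:,1]+.19)<.08)]
print(len(q),least_squares(lambda p:np.hypot(q[:,0]-p[0],q[:,1]-p[1])-p[2],[.545,-.19,.028],loss='soft_l1',f_scale=.002).x, q[:,2].max(), get_state()["t"],get_state()["opening"])
t0=now()
# candidate pushing points: behind the rod/grip, tool down or tilted; report reach
for e in(45,60,75,90):
  for a in(-30,0,30,60,90):
    A=mk(np.radians(a),np.radians(e),-1); o=[]
    for th in(1.6,1.3,1.0,.7,.4,.2,.02):
        r=.165; x=hng+g([-r*np.cos(th)+.02*np.sin(th),0,r*np.sin(th)+.014*np.cos(th)]); qq=aik(x,A); o.append(0 if qq is None else 1)
    print(e,a,o)
E
```

```text
2175 [ 0.54861926 -0.19376033  0.02717843] 0.11205369643232689 14.5 0.08809300778287459
45 -30 [0, 0, 0, 0, 0, 0, 0]
45 0 [1, 1, 1, 0, 0, 0, 0]
45 30 [1, 1, 1, 1, 0, 0, 0]
45 60 [1, 1, 1, 1, 1, 1, 1]
45 90 [1, 1, 1, 1, 1, 1, 1]
60 -30 [1, 1, 1, 0, 0, 0, 0]
60 0 [1, 1, 1, 1, 1, 1, 1]
60 30 [1, 1, 1, 1, 1, 1, 1]
60 60 [1, 1, 1, 1, 1, 1, 1]
60 90 [1, 1, 1, 1, 1, 1, 1]
75 -30 [1, 1, 1, 1, 1, 1, 1]
75 0 [1, 1, 1, 1, 1, 1, 1]
75 30 [1, 1, 1, 1, 1, 1, 1]
75 60 [1, 1, 1, 1, 1, 1, 1]
75 90 [1, 1, 1, 1, 1, 1, 1]
90 -30 [1, 1, 1, 1, 1, 1, 1]
90 0 [1, 1, 1, 1, 1, 1, 1]
90 30 [1, 1, 1, 1, 1, 1, 1]
90 60 [1, 1, 1, 1, 1, 1, 1]
90 90 [1, 1, 1, 1, 1, 1, 1]
```

Run:
```python
from cov import *
D=mk(0,np.pi/2,-1)
def lowb(Tm): return low(Tm)
t=now(); Bk=t.copy(); 
t=go(t,T(g([.47,-.16,.36]),mk(np.radians(20),np.radians(60),-1)),"a",chk=low)
t=go(t,T(g([.66,.174,.41]),D),"b",chk=lambda M_:min(cm(M)(M_),9)); 
t=go(t,T(g([.66,.174,.295]),D),"c",chk=cm(M))
```

```text
a N 10 d [ 0.0233 -0.0088 -0.0128] w [-1.29 -4.46  1.12] end TCP [ 0.47 -0.16  0.36] q [-0.85 -0.08  1.82  0.52  1.23  0.24]
  clear 0.085
b N 11 d [ 0.0233 -0.0268  0.0025] w [-0.48 -2.7   1.78] end TCP [0.66  0.174 0.41 ] q [0.16 0.39 1.02 0.   1.73 1.73]
  clear 0.091
c N 3 d [0.     0.     0.0383] w [0. 0. 0.] end TCP [0.66  0.174 0.295] q [0.16 0.43 1.22 0.   1.49 1.73]
  clear 0.042
```

>>> {"op": "drive_tool", "data": {"motion": [{"dx": 0.023, "dy": -0.009, "dz": -0.013, "wx": -1.3, "wy": -4.5, "wz": 1.1, "jaw": 1}, {"dx": 0.023, "dy": -0.009, "dz": -0.013, "wx": -1.3, "wy": -4.5, "wz": 1.1, "jaw": 0}, {"dx": 0.023, "dy": -0.009, "dz": -0.013, "wx": -1.3, "wy": -4.5, "wz": 1.1, "jaw": 0}, {"dx": 0.023, "dy": -0.009, "dz": -0.013, "wx": -1.3, "wy": -4.5, "wz": 1.1, "jaw": 0}, {"dx": 0.023, "dy": -0.009, "dz": -0.013, "wx": -1.3, "wy": -4.5, "wz": 1.1, "jaw": 0}]}}

```text
t: 15.0
eef_pos: [0.4496, -0.2105, 0.2327]
tool_rot: [-3.106, -0.911, 0.468]
force: [0.8, -0.2, -1.0]
opening: 0.0594
grasp_force: 0.0
```

>>> {"op": "drive_tool", "data": {"motion": [{"dx": 0.023, "dy": -0.009, "dz": -0.013, "wx": -1.3, "wy": -4.5, "wz": 1.1, "jaw": 0}, {"dx": 0.023, "dy": -0.009, "dz": -0.013, "wx": -1.3, "wy": -4.5, "wz": 1.1, "jaw": 0}, {"dx": 0.023, "dy": -0.009, "dz": -0.013, "wx": -1.3, "wy": -4.5, "wz": 1.1, "jaw": 0}, {"dx": 0.023, "dy": -0.009, "dz": -0.013, "wx": -1.3, "wy": -4.5, "wz": 1.1, "jaw": 0}, {"dx": 0.023, "dy": -0.009, "dz": -0.013, "wx": -1.3, "wy": -4.5, "wz": 1.1, "jaw": 0}]}}

```text
t: 15.5
eef_pos: [0.4666, -0.1551, 0.3593]
tool_rot: [3.138, -0.517, 0.353]
force: [0.4, -0.3, -0.1]
opening: 0.0192
grasp_force: 0.0
```

>>> {"op": "drive_tool", "data": {"motion": [{"dx": 0, "dy": 0, "dz": 0, "wx": 0, "wy": 0, "wz": 0, "jaw": 0}, {"dx": 0, "dy": 0, "dz": 0, "wx": 0, "wy": 0, "wz": 0, "jaw": 0}]}}

```text
t: 15.7
eef_pos: [0.4673, -0.1546, 0.3581]
tool_rot: [3.138, -0.519, 0.36]
force: [0.1, 0.9, -0.8]
opening: 0.003
grasp_force: 0.0
```

Run:
```python
from cov import *
D=mk(0,np.pi/2,-1); t=now(); print(t[:3,3])
t=go(t,T(g([.66,.174,.41]),D),"b",chk=cm(M))
```

```text
[ 0.46728231 -0.15464253  0.35810934]
b N 11 d [ 0.0237 -0.0262  0.0023] w [-0.47 -2.68  1.83] end TCP [0.66  0.174 0.41 ] q [0.16 0.39 1.02 0.   1.73 1.73]
  clear 0.09
```

>>> {"op": "drive_tool", "data": {"motion": [{"dx": 0.0237, "dy": -0.0262, "dz": 0.0023, "wx": -0.5, "wy": -2.7, "wz": 1.8, "jaw": 0}, {"dx": 0.0237, "dy": -0.0262, "dz": 0.0023, "wx": -0.5, "wy": -2.7, "wz": 1.8, "jaw": 0}, {"dx": 0.0237, "dy": -0.0262, "dz": 0.0023, "wx": -0.5, "wy": -2.7, "wz": 1.8, "jaw": 0}, {"dx": 0.0237, "dy": -0.0262, "dz": 0.0023, "wx": -0.5, "wy": -2.7, "wz": 1.8, "jaw": 0}, {"dx": 0.0237, "dy": -0.0262, "dz": 0.0023, "wx": -0.5, "wy": -2.7, "wz": 1.8, "jaw": 0}]}}

```text
t: 16.2
eef_pos: [0.5366, 0.0005, 0.395]
tool_rot: [-3.121, -0.275, 0.183]
force: [0.6, -0.8, -0.0]
opening: 0.0005
grasp_force: 0.0
```

>>> {"op": "drive_tool", "data": {"motion": [{"dx": 0.0237, "dy": -0.0262, "dz": 0.0023, "wx": -0.5, "wy": -2.7, "wz": 1.8, "jaw": 0}, {"dx": 0.0237, "dy": -0.0262, "dz": 0.0023, "wx": -0.5, "wy": -2.7, "wz": 1.8, "jaw": 0}, {"dx": 0.0237, "dy": -0.0262, "dz": 0.0023, "wx": -0.5, "wy": -2.7, "wz": 1.8, "jaw": 0}, {"dx": 0.0237, "dy": -0.0262, "dz": 0.0023, "wx": -0.5, "wy": -2.7, "wz": 1.8, "jaw": 0}, {"dx": 0.0237, "dy": -0.0262, "dz": 0.0023, "wx": -0.5, "wy": -2.7, "wz": 1.8, "jaw": 0}]}}

```text
t: 16.7
eef_pos: [0.6382, 0.1444, 0.4066]
tool_rot: [-3.141, -0.035, 0.028]
force: [0.7, -1.1, 0.6]
opening: 0.0005
grasp_force: 0.0
```

>>> {"op": "drive_tool", "data": {"motion": [{"dx": 0.0237, "dy": -0.0262, "dz": 0.0023, "wx": -0.5, "wy": -2.7, "wz": 1.8, "jaw": 0}, {"dx": 0, "dy": 0, "dz": 0, "wx": 0, "wy": 0, "wz": 0, "jaw": 0}, {"dx": 0, "dy": 0, "dz": 0, "wx": 0, "wy": 0, "wz": 0, "jaw": 0}]}}

```text
t: 17.0
eef_pos: [0.6613, 0.1702, 0.4041]
tool_rot: [3.134, 0.011, -0.002]
force: [-0.2, -0.3, 0.8]
opening: 0.0004
grasp_force: 0.0
```

Run:
```python
from cov import *; from h import *
D=mk(0,np.pi/2,-1); t=now(); print(t[:3,3],get_state()["t"])
im,P_=pts("top"); q=P_.reshape(-1,3); q=q[(q[:,0]>.57)&(q[:,0]<.66)&(abs(q[:,1]-.177)<.03)&(q[:,2]>.26)&(q[:,2]<.33)]; print(len(q),np.percentile(q,[2,50,98],axis=0).round(3).tolist() if len(q) else 0)
t=go(t,T(g([.66,.174,.295]),D),"c",chk=cm(M))
h2=g([.599,.177,.1265]); xo=t[:3,3]
for th in [1.5,1.35,1.2,1.05,.9,.75,.6,.45,.3,.2,.1,.06]:
    r=.168+.004*(th<.5); d=.0115+.011*np.sin(th); l=-r*np.cos(th)+d*np.sin(th); x=h2+g([l*.9994,l*.035,r*np.sin(th)+d*np.cos(th)])
    dd=x-xo; print(th,x.round(3),"dx %.4f dy %.4f dz %.4f"%(dd[0],-dd[1],-dd[2]),"ok" if aik(x,D) is not None else "NO"); xo=x
```

```text
[0.66127611 0.17023541 0.40408297] 17.0
0 0
c N 3 d [-0.0002 -0.0014  0.0364] w [ 0.15  0.21 -0.03] end TCP [0.66  0.174 0.295] q [0.16 0.43 1.22 0.   1.49 1.73]
  clear 0.042
1.5 [0.61  0.177 0.296] dx -0.0505 dy -0.0034 dz -0.0007 ok
1.35 [0.584 0.176 0.295] dx -0.0256 dy 0.0009 dz 0.0004 ok
1.2 [0.558 0.176 0.291] dx -0.0255 dy 0.0009 dz 0.0043 ok
1.05 [0.534 0.175 0.283] dx -0.0247 dy 0.0009 dz 0.0083 ok
0.9 [0.51  0.174 0.271] dx -0.0233 dy 0.0008 dz 0.0121 ok
0.75 [0.489 0.173 0.255] dx -0.0213 dy 0.0007 dz 0.0157 ok
0.6 [0.47  0.172 0.236] dx -0.0187 dy 0.0007 dz 0.0189 ok
0.45 [0.451 0.172 0.216] dx -0.0191 dy 0.0007 dz 0.0200 ok
0.3 [0.439 0.171 0.191] dx -0.0122 dy 0.0004 dz 0.0246 ok
0.2 [0.433 0.171 0.174] dx -0.0059 dy 0.0002 dz 0.0173 ok
0.1 [0.429 0.171 0.156] dx -0.0040 dy 0.0001 dz 0.0179 ok
0.06 [0.428 0.171 0.149] dx -0.0011 dy 0.0000 dz 0.0073 ok
```

>>> {"op": "drive_tool", "data": {"motion": [{"dx": 0, "dy": -0.0013, "dz": 0.0365, "wx": 0.15, "wy": 0.2, "wz": 0, "jaw": 0}, {"dx": 0, "dy": -0.0013, "dz": 0.0365, "wx": 0.15, "wy": 0.2, "wz": 0, "jaw": 0}, {"dx": 0, "dy": -0.0013, "dz": 0.0365, "wx": 0.15, "wy": 0.2, "wz": 0, "jaw": 0}, {"dx": -0.017, "dy": 0, "dz": 0, "wx": 0, "wy": 0, "wz": 0, "jaw": 0}, {"dx": -0.017, "dy": -0.001, "dz": 0, "wx": 0, "wy": 0, "wz": 0, "jaw": 0}]}}

```text
t: 17.55
eef_pos: [0.6249, 0.1732, 0.2973]
tool_rot: [-3.142, -0.003, -0.004]
force: [1.4, -0.3, -0.9]
opening: 0.0006
grasp_force: 0.5
```

>>> {"op": "drive_tool", "data": {"motion": [{"dx": -0.017, "dy": -0.001, "dz": 0, "wx": 0, "wy": 0, "wz": 0, "jaw": 0}, {"dx": -0.0125, "dy": 0, "dz": 0, "wx": 0, "wy": 0, "wz": 0, "jaw": 0}, {"dx": -0.0125, "dy": 0.001, "dz": 0, "wx": 0, "wy": 0, "wz": 0, "jaw": 0}, {"dx": -0.0125, "dy": 0, "dz": 0.002, "wx": 0, "wy": 0, "wz": 0, "jaw": 0}, {"dx": -0.0125, "dy": 0.001, "dz": 0.0025, "wx": 0, "wy": 0, "wz": 0, "jaw": 0}]}}

```text
t: 18.05
eef_pos: [0.5598, 0.1744, 0.2943]
tool_rot: [-3.141, -0.008, -0.003]
force: [0.6, -0.2, 0.6]
opening: 0.0006
grasp_force: 0.3
```

Run:
```python
from h import *
s=get_state(); print(s["eef_pos"],s["force"])
im,P=pts("scene"); a=im; b,_=read_camera("top")
cv2.imwrite("pics/x3.png",np.hstack([cv2.resize(b[130:240,150:260],(396,396),interpolation=2),cv2.resize(a[140:270,180:310],(396,396),interpolation=2)]))
```

```text
[0.55977884 0.17439295 0.29430339] [ 0.55827792 -0.15555546  0.63097519]
```

View pics/x3.png

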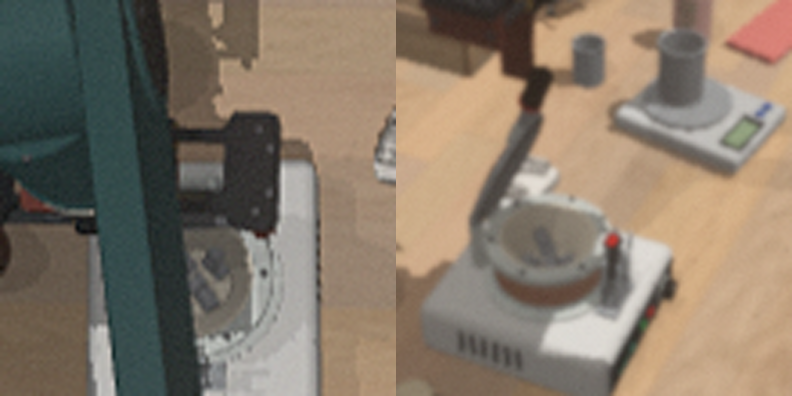

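The cover is swinging with the finger behind the grip at (540,85), and the cup stands upright on the pan at (680,75). Continuing the arc.

>>> {"op": "drive_tool", "data": {"motion": [{"dx": -0.0125, "dy": 0.0005, "dz": 0.004, "wx": 0, "wy": 0, "wz": 0, "jaw": 0}, {"dx": -0.0125, "dy": 0.0005, "dz": 0.0045, "wx": 0, "wy": 0, "wz": 0, "jaw": 0}, {"dx": -0.012, "dy": 0.0005, "dz": 0.006, "wx": 0, "wy": 0, "wz": 0, "jaw": 0}, {"dx": -0.0115, "dy": 0.0005, "dz": 0.006, "wx": 0, "wy": 0, "wz": 0, "jaw": 0}, {"dx": -0.021, "dy": 0.0005, "dz": 0.0155, "wx": 0, "wy": 0, "wz": 0, "jaw": 0}]}}

```text
t: 18.65
eef_pos: [0.4934, 0.1727, 0.2586]
tool_rot: [-3.14, -0.011, -0.003]
force: [0.2, 0.7, -0.9]
opening: 0.0005
grasp_force: 0.3
```

>>> {"op": "drive_tool", "data": {"motion": [{"dx": -0.0095, "dy": 0.0005, "dz": 0.0095, "wx": 0, "wy": 0, "wz": 0, "jaw": 0}, {"dx": -0.0095, "dy": 0, "dz": 0.0095, "wx": 0, "wy": 0, "wz": 0, "jaw": 0}, {"dx": -0.0095, "dy": 0.0005, "dz": 0.01, "wx": 0, "wy": 0, "wz": 0, "jaw": 0}, {"dx": -0.0095, "dy": 0, "dz": 0.01, "wx": 0, "wy": 0, "wz": 0, "jaw": 0}, {"dx": -0.006, "dy": 0, "dz": 0.0125, "wx": 0, "wy": 0, "wz": 0, "jaw": 0}]}}

```text
t: 19.15
eef_pos: [0.4476, 0.1717, 0.2058]
tool_rot: [-3.141, -0.008, -0.003]
force: [0.0, -0.9, -0.4]
opening: 0.0003
grasp_force: 0.1
```

>>> {"op": "drive_tool", "data": {"motion": [{"dx": -0.006, "dy": 0, "dz": 0.012, "wx": 0, "wy": 0, "wz": 0, "jaw": 0}, {"dx": -0.003, "dy": 0, "dz": 0.009, "wx": 0, "wy": 0, "wz": 0, "jaw": 0}, {"dx": -0.003, "dy": 0, "dz": 0.008, "wx": 0, "wy": 0, "wz": 0, "jaw": 0}, {"dx": 0, "dy": 0, "dz": 0, "wx": 0, "wy": 0, "wz": 0, "jaw": 0}]}}

```text
t: 19.55
eef_pos: [0.435, 0.1715, 0.1758]
tool_rot: [-3.141, -0.005, -0.003]
force: [-1.3, 0.5, 1.2]
opening: 0.0004
grasp_force: 0.0
```

Run:
```python
from h import *
s=get_state(); print(s["eef_pos"],s["force"])
im,P=pts("scene"); a=im; b,_=read_camera("top")
cv2.imwrite("pics/x4.png",np.hstack([cv2.resize(b[150:260,150:260],(396,396),interpolation=2),cv2.resize(a[170:260,190:280],(396,396),interpolation=2)]))
```

```text
[0.43502495 0.17146788 0.17575858] [-1.3453099   0.52029396  1.15580193]
```

View pics/x4.png

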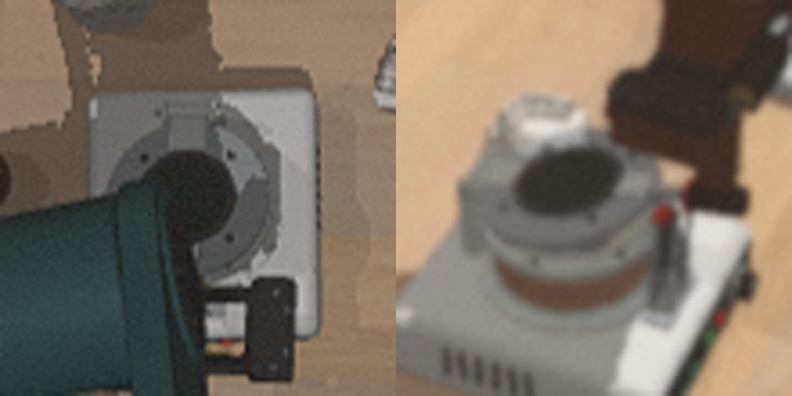

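The cover is nearly level, with the finger on the grip at (720,195) and the rod over the clip. Pressing down in steps.

>>> {"op": "drive_tool", "data": {"motion": [{"dx": -0.003, "dy": 0, "dz": 0.01, "wx": 0, "wy": 0, "wz": 0, "jaw": 0}, {"dx": -0.003, "dy": 0, "dz": 0.01, "wx": 0, "wy": 0, "wz": 0, "jaw": 0}, {"dx": 0, "dy": 0, "dz": 0.006, "wx": 0, "wy": 0, "wz": 0, "jaw": 0}, {"dx": 0, "dy": 0, "dz": 0.003, "wx": 0, "wy": 0, "wz": 0, "jaw": 0}]}}

```text
t: 20.05
eef_pos: [0.4287, 0.1715, 0.1465]
tool_rot: [-3.142, -0.004, -0.003]
force: [0.4, 0.4, -0.4]
opening: 0.0006
grasp_force: 0.0
```

>>> {"op": "drive_tool", "data": {"motion": [{"dx": 0, "dy": 0, "dz": 0.003, "wx": 0, "wy": 0, "wz": 0, "jaw": 0}, {"dx": 0, "dy": 0, "dz": 0.003, "wx": 0, "wy": 0, "wz": 0, "jaw": 0}, {"dx": 0, "dy": 0, "dz": 0.002, "wx": 0, "wy": 0, "wz": 0, "jaw": 0}]}}

```text
t: 20.35
eef_pos: [0.4298, 0.1716, 0.1393]
tool_rot: [-3.141, -0.006, -0.003]
force: [0.1, -0.1, 0.2]
opening: 0.0007
grasp_force: 0.0
```

>>> {"op": "drive_tool", "data": {"motion": [{"dx": 0, "dy": 0, "dz": 0.002, "wx": 0, "wy": 0, "wz": 0, "jaw": 0}, {"dx": 0, "dy": 0, "dz": 0.001, "wx": 0, "wy": 0, "wz": 0, "jaw": 0}, {"dx": 0, "dy": 0, "dz": 0, "wx": 0, "wy": 0, "wz": 0, "jaw": 0}]}}

```text
t: 20.65
eef_pos: [0.43, 0.1717, 0.1377]
tool_rot: [-3.141, -0.007, -0.003]
force: [-3.3, -1.2, 13.4]
opening: 0.0006
grasp_force: 6.7
```

>>> {"op": "drive_tool", "data": {"motion": [{"dx": 0, "dy": 0, "dz": 0.002, "wx": 0, "wy": 0, "wz": 0, "jaw": 0}, {"dx": 0, "dy": 0, "dz": 0, "wx": 0, "wy": 0, "wz": 0, "jaw": 0}]}}

```text
t: 20.85
eef_pos: [0.4301, 0.1717, 0.137]
tool_rot: [-3.141, -0.007, -0.002]
force: [-8.7, -1.7, 30.3]
opening: 0.0003
grasp_force: 14.8
```

>>> {"op": "drive_tool", "data": {"motion": [{"dx": 0, "dy": 0, "dz": -0.02, "wx": 0, "wy": 0, "wz": 0, "jaw": 0}, {"dx": 0, "dy": 0, "dz": -0.04, "wx": 0, "wy": 0, "wz": 0, "jaw": 0}, {"dx": -0.02, "dy": 0, "dz": -0.05, "wx": 0, "wy": 0, "wz": 0, "jaw": 0}, {"dx": -0.02, "dy": 0.04, "dz": -0.02, "wx": 0, "wy": 0, "wz": 0, "jaw": 0}, {"dx": 0, "dy": 0.04, "dz": 0, "wx": 0, "wy": 0, "wz": 0, "jaw": 0}]}}

```text
t: 21.35
eef_pos: [0.3904, 0.0919, 0.2639]
tool_rot: [-3.141, -0.012, 0.001]
force: [1.3, 0.0, 0.4]
opening: 0.0004
grasp_force: 0.0
```

>>> {"op": "drive_tool", "data": {"motion": [{"dx": 0, "dy": 0.04, "dz": 0, "wx": 0, "wy": 0, "wz": 0, "jaw": 0}, {"dx": 0, "dy": 0.04, "dz": 0, "wx": 0, "wy": 0, "wz": 0, "jaw": 0}, {"dx": 0, "dy": 0.04, "dz": 0, "wx": 0, "wy": 0, "wz": 0, "jaw": 0}, {"dx": 0, "dy": 0, "dz": 0, "wx": 0, "wy": 0, "wz": 0, "jaw": 0}]}}

```text
t: 21.75
eef_pos: [0.3905, -0.0323, 0.261]
tool_rot: [3.14, -0.008, -0.008]
force: [-0.1, -0.8, 0.1]
opening: 0.0001
grasp_force: 0.0
```

Run:
```python
from h import *
s=get_state(); print(s["t"],s["eef_pos"],s["force"])
im,P=pts("scene"); b,Q=pts("top"); cv2.imwrite("pics/x5.png",np.hstack([cv2.resize(b[150:260,150:260],(396,396),interpolation=2),cv2.resize(im[170:260,190:280],(396,396),interpolation=2)]))
for n,p in(("scene",P),("top",Q)):
    q=p.reshape(-1,3); 
    for nm,(a,c) in dict(disc=(.50,.57),rod=(.472,.482),grip=(.41,.445)).items():
        r=q[(q[:,0]>a)&(q[:,0]<c)&(abs(q[:,1]-.174)<.009)&(q[:,2]>.1)&(q[:,2]<.2)]; print(n,nm,len(r),np.percentile(r[:,2],[10,50,90]).round(4) if len(r) else 0)
    r=q[(q[:,0]>.445)&(q[:,0]<.472)&(abs(q[:,1]-.178)<.04)&(q[:,2]>.143)&(q[:,2]<.2)]; print("jaw",len(r),np.percentile(r,[3,50,97],axis=0).round(3).tolist() if len(r) else 0)
```

```text
21.75 [ 0.39051757 -0.03229542  0.26102088] [-0.08637846 -0.77988886  0.11161513]
scene disc 109 [0.1254 0.1273 0.1298]
scene rod 19 [0.1228 0.1319 0.1352]
scene grip 75 [0.1278 0.1349 0.1384]
jaw 22 [[0.454, 0.18, 0.146], [0.458, 0.191, 0.154], [0.464, 0.198, 0.157]]
top disc 181 [0.1251 0.1278 0.1305]
top rod 28 [0.1215 0.1329 0.1354]
top grip 76 [0.1342 0.1366 0.1395]
jaw 37 [[0.457, 0.173, 0.144], [0.46, 0.185, 0.153], [0.465, 0.195, 0.157]]
```

View pics/x5.png

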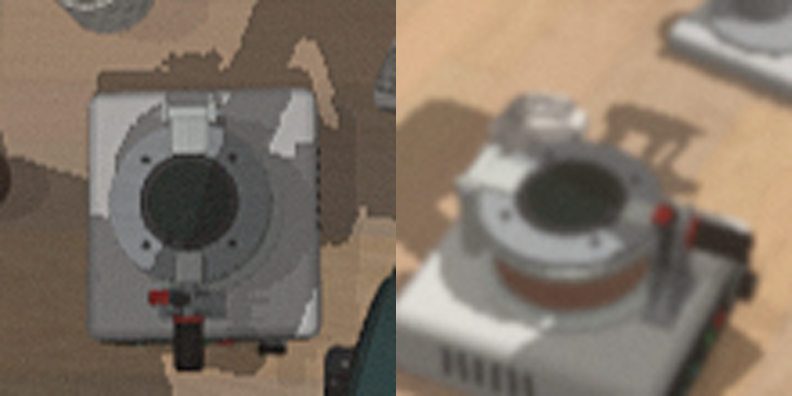

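The cover lies level, with the grip top at 0.137–0.138 m, its seated height. The rod is in the clip at (190,300), and the jaw is back where it started. The cup stood upright on the pan in the earlier view. Handing in.

```bash
python3 -c "
from bench import *
print(close_job())"
```

```text
the job is handed in; nothing more can be done
None
```

I handed the job in at about 22 s: the six ingots are in the crucible, the cover is shut with its rod seated and the jaw back in place, and the empty cup is upright on the balance pan; the hand-in returned no verdict.

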